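# Gauge the returned bushings and put the good ones away

## Robot

A 6-joint arm with a two-finger parallel gripper is mounted at the origin on the work surface. World frame = base frame: x ahead of the robot, y to its left, z up, the work surface at z = 0. Lengths are in mm, angles in rad, forces in N, time in s.
With the tool pointing down it reaches from about 350 to 775 mm from the base axis. Payload 7.3 kg.
Tool frame: the origin (TCP) lies at the very end of the fingers, on their centre line; the grasp point (between the pads) lies 19 mm behind it; z points along the fingers, y is the line along which they close (so a half turn about z gives the same grasp; the last joint's range is limited). The gripper opens to 92 mm and grips with 3 to 60 N. Pads are 19 mm wide; open, the fingers measure 130 mm over their backs; the gripper's body (75 mm by 190 mm) begins 47 mm behind the grasp point.
Start: joints at [0.986, 0.342, 1.524, -0, 1.275, -0.146], TCP at [223.037, 475.289, 226.741] pointing down, gripper open.
Joint ranges: [-2.53, 2.53], [-0.77, 2.02], [0.04, 2.7], [-1, 4.14], [0.28, 2.66], [-3.11, 3.11]. Speed limits (rad/s): [2.57, 2.57, 3.14, 3.14, 3.14, 3.14].

## Interface

Orientations are given as [roll, pitch, yaw] about the fixed x, y, z axes, in that order (R = Rz(yaw) Ry(pitch) Rx(roll)).
In Python, from plant import get_obs, optics, ticket, finder gives the robot as it stands.
- The arm moves only by the tool send_rows, never from a script. Its arguments are lists of equal length, an entry for each row: "offset": the shift along the tool's x, y, z scaled (see below), a list of three; "delta_rot": the turn, a rotation vector about the tool's x, y, z scaled (see below), a list of three. In form: {"offset": [[dx, dy, dz], ...], "delta_rot": [[rx, ry, rz], ...]}. A call has 1 to 8 rows; each row is the pose to reach, as a shift and turn from the pose commanded when the call began, along the tool's axes at that moment, turning the shorter way round; what a row does not reach only later rows make up. The controller multiplies each number of a shift by 120 mm and each number of a turn by 360 degrees. A row lasts 1/8 s, in which the tool goes at most 62.5 mm and 10.7 degrees, less where a joint would pass 70% of its speed; a pose out of reach is approached as far as the arm can. A call with a number of a shift or a turn outside -1 to 1 is refused whole. A call with a gripper value outside its range is refused whole. "grip" is the opening, from 0 (shut) to 1 (fully open), set as the call begins (left out, the last holds). The fingers move at their own pace and stop on an object; the grip force is fixed at half the most. Time passes only in rows, so rows that repeat a pose let the fingers close. It gives the time, the measured TCP pose, the force, the opening and the grip force at its end, in the units of the state.
- get_obs(): the state, without advancing time (a new reading comes with each control period).
- optics.capture(name): name is "scene" or "side" or "wrist"; returns the picture (480x640x3 uint8, red, green, blue); there is no depth.
- optics.get_calibration(name): a dict with "fx", "fy", "cx", "cy" (pixels), "world_from_camera" (4x4, takes a point from camera to world coordinates). Camera axes: x right, y down, z forward; pixel columns grow to the right and rows downward; lengths in mm; the calibration is good to about 2 mm. The wrist camera is an equidistant fisheye: a pixel r from the principal point sees the ray r / f radians off the axis. A picture is of the moment at which its call begins: read the wrist's pose just before it. get_calibration takes no time and is no camera call; for the wrist camera it gives the pose at the moment of the call.
- ticket.close_job(): hands the job in; it is judged then, once.
Trained networks look in the newest picture that a camera, given by its name, has taken for a name from the list of things; names that differ only in an ending like _2 or _b are one class to them, and where a whole thing is asked for, a point or a joint stands for the part that bears it (a point fixed in the world has none). Each returns a list of dicts, best first, with "confidence" (0 to 1); they miss things now and then, are a little off and sometimes report something else, mostly with a low value. They report only what shows in the picture. A call takes as long as a camera call. They do not tell look-alikes from the thing itself.
- finder.boxes_of(target, camera): "box" ([left, top, right, bottom] in pixels, round what is visible of it).
- finder.silhouettes(target, camera): "region" (480x640 bool, what is visible of it) and "box" ([left, top, right, bottom] in pixels, round what is visible of it).
- finder.pinpoint(target, camera): "uv" ([column, row] in pixels: a listed point, or the origin of a listed thing).
The state is a dict: "time": time; "joint_positions": joint angles; "dq": joint speeds; "tau": joint torques, N m; "tool_pos": TCP position; "tcp_rot": TCP orientation; "contact_force": force on the tool from outside, world axes, zero at the start; "moment": the same for the moment, N m; "grip_width": finger opening in mm; "finger_force": force on a finger pad.
Only numpy, scipy, OpenCV 4.12 (cv2) and the standard library are available. Lean on these libraries where they do the work, as an engineer would, in place of code of your own. Each camera call takes 0.05 s, during which the arm holds its last target. There are 200 camera calls.

## Task

Try each brass bushing on the gauge pin, one at a time, starting at the end of the row farthest from the drawer cabinet and working towards the cabinet: a good one slides right down to the plate, a tight one stops on the pin's taper. Put the good ones in the open drawer and the tight ones in the blue bin, then slide the drawer fully shut. Leave the loose hardware, spanner and tape roll on the bench where they lie.

Things in the scene. Friction and masses are not known exactly. Their poses are not given: they have to be found in the camera images.
- bush_a: plain brass bushing, a tube standing on end, 36 mm outside, 30 mm tall, bore either 22.5 or 18 mm (unknown until tried on the pin); origin: centre of its underside, z along its bore. It may stand first in the row, counted from the end farthest from the drawer cabinet; of the two that may stand there at most one is present, the absent one reads None from the start.
- bush_b: plain brass bushing, a tube standing on end, 36 mm outside, 30 mm tall, bore either 22.5 or 18 mm (unknown until tried on the pin); origin: centre of its underside, z along its bore. It may stand first in the row, counted from the end farthest from the drawer cabinet; of the two that may stand there at most one is present, the absent one reads None from the start.
- bush_c: plain brass bushing, a tube standing on end, 36 mm outside, 30 mm tall, bore either 22.5 or 18 mm (unknown until tried on the pin); origin: centre of its underside, z along its bore. It may stand second in the row, counted from the end farthest from the drawer cabinet; of the two that may stand there at most one is present, the absent one reads None from the start.
- bush_d: plain brass bushing, a tube standing on end, 36 mm outside, 30 mm tall, bore either 22.5 or 18 mm (unknown until tried on the pin); origin: centre of its underside, z along its bore. It may stand second in the row, counted from the end farthest from the drawer cabinet; of the two that may stand there at most one is present, the absent one reads None from the start.
- bush_e: plain brass bushing, a tube standing on end, 36 mm outside, 30 mm tall, bore either 22.5 or 18 mm (unknown until tried on the pin); origin: centre of its underside, z along its bore. It may stand third in the row, counted from the end farthest from the drawer cabinet; of the two that may stand there at most one is present, the absent one reads None from the start.
- bush_f: plain brass bushing, a tube standing on end, 36 mm outside, 30 mm tall, bore either 22.5 or 18 mm (unknown until tried on the pin); origin: centre of its underside, z along its bore. It may stand third in the row, counted from the end farthest from the drawer cabinet; of the two that may stand there at most one is present, the absent one reads None from the start.
- bush_g: plain brass bushing, a tube standing on end, 36 mm outside, 30 mm tall, bore either 22.5 or 18 mm (unknown until tried on the pin); origin: centre of its underside, z along its bore. It may stand fourth in the row, counted from the end farthest from the drawer cabinet; of the two that may stand there at most one is present, the absent one reads None from the start.
- bush_h: plain brass bushing, a tube standing on end, 36 mm outside, 30 mm tall, bore either 22.5 or 18 mm (unknown until tried on the pin); origin: centre of its underside, z along its bore. It may stand fourth in the row, counted from the end farthest from the drawer cabinet; of the two that may stand there at most one is present, the absent one reads None from the start.
- gauge_seat (a point): the fixed gauge: a dark steel plate 90 x 90 mm, 12 mm thick, with an upright steel pin 20 mm in diameter and 50 mm long at its centre, its top 10 mm tapering to 12 mm diameter. The point lies on the pin's axis at the plate's top face (where a fitting bushing's underside comes to rest), z up. A tight bushing stops on the taper, its underside about 42 mm above this point.
- gauge: the same gauge; origin: centre of its underside, 12 mm below gauge_seat
- bin_in (a point): the blue plastic reject bin, open on top, 140 x 170 x 60 mm outside, walls and floor 5 mm, fixed; the point is the centre of its inner floor, x along the 140 mm side, y along the 170 mm side
- cab_drawer0 (a joint): the grey drawer of the low grey cabinet (cabinet 200 deep x 270 wide x 95 mm tall, fixed): 0 is shut, grows as it opens towards the robot, at most 0.134 m; it starts open and stays where it is left
- drawer_floor (a point): centre of the drawer's inner floor, moves with the drawer; x points to the drawer's back, y across. Inside 155 mm (x) by 228 mm (y), walls 51 mm tall; the front board's top is 58 mm above this floor, the cabinet's top 73 mm above it. With the joint at q the part not covered by the cabinet spans x from -0.077 to q - 0.084 m
- cab_drawer0_handle (a point): middle of the drawer's steel bar handle, 120 mm long across the drawer, 10 mm thick, 35 mm in front of the front board, 57 mm above the bench
- mat: thin black rubber mat 100 x 360 mm flat on the bench, on which the row of bushings starts, about 85 mm apart along its y axis; the cabinet is at its -y end; origin: its centre
- nut: bystander, not always there: loose steel hexagon nut, 38 mm across, 16 mm high; origin: centre of its underside
- bolt: bystander: loose steel hexagon bolt lying along its x axis, 82 mm long; origin: on the bench below its middle
- spanner: bystander: steel spanner 190 mm long lying along its x axis; origin: on the bench below its middle
- tape: bystander: grey roll of tape, 90 mm outside, 24 mm tall; origin: centre of its underside
Things that resemble listed ones, but are neither listed nor needed, are in the scene too. Leave any turquoise or white look-alike of the bush_b alone.

How it is judged:
By the outcome, as a careful person would: the job done as asked, in the order asked, and still so for the second after the job is handed in, with the robot touching nothing.
Of bush_a, bush_b only 1 to 1 are there at a start; the rules pass over those that are not, and their reading is None.
Of bush_c, bush_d only 1 to 1 are there at a start; the rules pass over those that are not, and their reading is None.
Of bush_e, bush_f only 1 to 1 are there at a start; the rules pass over those that are not, and their reading is None.
Of bush_g, bush_h, nut only 1 to 1 are there at a start; the rules pass over those that are not, and their reading is None.
At some moment in a run one of bush_a, bush_b, bush_c, bush_d, bush_e, bush_f, bush_g, bush_h may be knocked a few centimetres aside while the robot is not near it.
It also fails if it takes over 210 s, if anything falls off the work surface, if the arm or the gripper's body presses on something with over 40 N, if the wrist force passes 120 N, or if a joint passes its speed limit or range.

## Working session

There is one attempt and no reset: what is moved stays moved. The work goes in short steps, Python scripts to look and compute and a tool call to move; the robot and the scene stay as the last step left them, time stands still between calls to the robot, and variables do not carry over. Pictures are saved under pics/ and viewed, at most 14 in all, crops included, and the job is handed in when it is done.

Besides the shell and the picture viewer there is one more tool, called after "Call:" as name(argument=value, ...) on one line, values as JSON. send_rows: Moves the arm, as the interface text tells. Its arguments: {"type":"object","properties":{"offset":{"type":"array"},"delta_rot":{"type":"array"},"grip":{"type":"number"}},"required":["offset","delta_rot"]}

```bash
ls; mkdir -p pics
python3 - <<'E'
from plant import get_obs, optics, ticket, finder
import cv2,numpy as np
print(get_obs())
for n in ("scene","side"):
    im=optics.capture(n); cv2.imwrite(f"pics/{n}0.png",im[:,:,::-1]); c=optics.get_calibration(n); print(n,{k:np.round(v,3).tolist() if not np.isscalar(v) else v for k,v in c.items()})
    for t in ("bush_a","gauge","gauge_seat","bin_in","drawer_floor","cab_drawer0_handle","nut","mat","tape"):
        print(t,[(np.round(d["uv"]).tolist(),round(d["confidence"],2)) for d in finder.pinpoint(t,n)])
E
```

```text
pics
{'time': 0.0, 'joint_positions': array([ 9.85957589e-01,  3.42721535e-01,  1.52502294e+00, -1.18760836e-05,
        1.27538917e+00, -1.45954420e-01]), 'dq': array([ 1.43651018e-04, -8.75352915e-05,  6.19985615e-04,  1.19298408e-03,
       -6.04577099e-04, -4.47088657e-04]), 'tau': array([-2.58349050e-03, -4.31266594e+01, -2.44199646e+01,  7.14870170e-02,
        5.63182938e-02, -1.96111473e-04]), 'tool_pos': array([222.82202863, 474.91813098, 226.04351034]), 'tcp_rot': array([-3.14006639e+00, -2.12882079e-04,  2.70271164e+00]), 'contact_force': array([-1.0518807 , -0.86323506, -0.37057174]), 'moment': array([-0.01826336,  0.04913727, -0.01409835]), 'finger_force': 0.0, 'grip_width': 91.89957509930127}
scene {'fx': 610.3772393123761, 'fy': 610.3772393123761, 'cx': 319.32595818035196, 'cy': 229.98447804874826, 'world_from_camera': [[0.609, 0.683, -0.404, 1071.773], [0.793, -0.525, 0.309, -431.755], [-0.001, -0.508, -0.861, 1164.033], [0.0, 0.0, 0.0, 1.0]]}
bush_a [([324.0, 138.0], 0.78), ([359.0, 120.0], 0.77), ([426.0, 134.0], 0.76), ([381.0, 151.0], 0.73), ([352.0, 169.0], 0.57)
[... 487 characters left out ...]
02629687868, 'world_from_camera': [[0.719, -0.461, 0.52, -147.329], [-0.695, -0.47, 0.544, -740.34], [-0.006, -0.753, -0.658, 923.117], [0.0, 0.0, 0.0, 1.0]]}
bush_a [([211.0, 202.0], 0.74), ([248.0, 247.0], 0.72), ([188.0, 243.0], 0.69), ([189.0, 220.0], 0.66), ([283.0, 279.0], 0.6), ([268.0, 261.0], 0.55), ([225.0, 226.0], 0.54), ([204.0, 265.0], 0.54)]
gauge [([332.0, 238.0], 0.79), ([256.0, 251.0], 0.56)]
gauge_seat [([331.0, 232.0], 0.91)]
bin_in [([281.0, 196.0], 0.94)]
drawer_floor [([422.0, 277.0], 0.67)]
cab_drawer0_handle [([384.0, 297.0], 0.68), ([317.0, 294.0], 0.35)]
nut []
mat [([257.0, 252.0], 0.92), ([268.0, 258.0], 0.75), ([390.0, 296.0], 0.72)]
tape [([453.0, 380.0], 0.73)]
```

View pics/scene0.png

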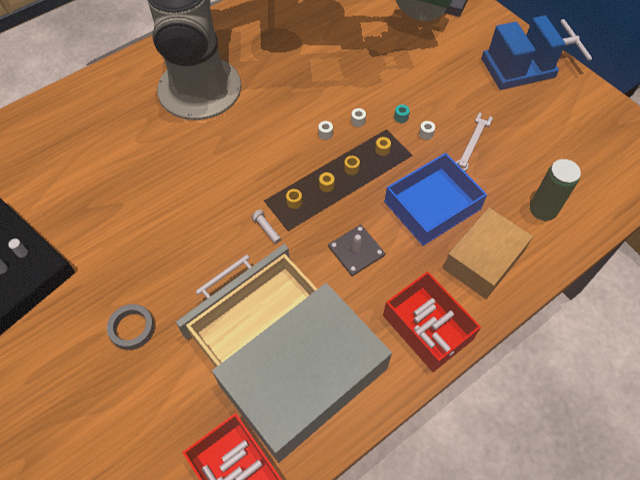

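View pics/side0.png

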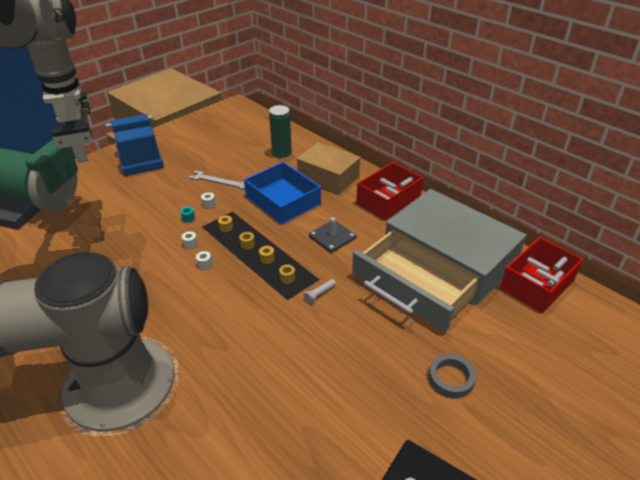

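Four brass bushings stand on the mat: scene (383,145), (352,162), (327,181), (294,198), and side (225,223), (247,240), (267,255), (287,273). There is no nut. The white and turquoise rings off the mat, at scene (325,129), (358,116), (401,112) and (427,129), are look-alikes to leave alone. The first to try is scene (383,145), the one farthest from the cabinet. I'll triangulate next.

```bash
cat > h.py <<'E'
from plant import get_obs, optics, ticket, finder
import cv2, numpy as np
from scipy.spatial.transform import Rotation as R
def ray(uv,c):
    x,y=(uv[0]-c["cx"])/c["fx"],(uv[1]-c["cy"])/c["fy"]
    d=np.array([x,y,1.])
    if c.get("fish"):
        t=np.hypot(x,y); d=np.array([x/t*np.sin(t),y/t*np.sin(t),np.cos(t)]) if t>1e-9 else np.array([0,0,1.])
    M=np.array(c["world_from_camera"]); d=M[:3,:3]@d
    return M[:3,3],d/np.linalg.norm(d)
def cal(n):
    c=dict(optics.get_calibration(n)); c["fish"]=n=="wrist"; return c
def tri(rs):
    A=sum(np.eye(3)-np.outer(d,d) for o,d in rs); b=sum((np.eye(3)-np.outer(d,d))@o for o,d in rs)
    p=np.linalg.solve(A,b); e=max(np.linalg.norm((np.eye(3)-np.outer(d,d))@(p-o)) for o,d in rs); return p,e
def onz(r,z):
    o,d=r; return o+d*(z-o[2])/d[2]
def pins(t,n,k=.3): return [np.array(d["uv"]) for d in finder.pinpoint(t,n) if d["confidence"]>k]
def yawR(y): return R.from_euler("xyz",[np.pi,0,y])
def plan(pos,yaw,base=None):
    """row numbers to go from the present/commanded pose to pos (mm), tool down at yaw"""
    o=get_obs(); p,r=(o["tool_pos"],R.from_euler("xyz",o["tcp_rot"])) if base is None else (np.array(base[0]),yawR(base[1]))
    off=r.inv().apply(np.array(pos)-p)/120; rv=(r.inv()*yawR(yaw)).as_rotvec()/(2*np.pi)
    return np.round(off,3).tolist(),np.round(rv,4).tolist()
E
python3 - <<'E'
from h import *
S,D=cal("scene"),cal("side")
optics.capture("scene");optics.capture("side")
def match(t):
    a,b=pins(t,"scene"),pins(t,"side"); 
    for u in a:
        L=sorted([(tri([ray(u,S),ray(v,D)]),v.round().tolist()) for v in b],key=lambda x:x[0][1])
        for (p,e),v in L[:2]:
            if e<8: print(t,u.round(1),v,p.round(1),round(e,1))
for t in ("bush_a","gauge_seat","bin_in","drawer_floor","cab_drawer0_handle","mat","cab_drawer0","bolt","spanner"): match(t)
for n,c in (("scene",S),("side",D)):
    for d in finder.silhouettes("bush_a",n): 
        ys,xs=np.nonzero(d["region"]); u=np.array([xs.mean(),ys.mean()]); print(n,round(d["confidence"],2),np.round(d["box"]),onz(ray(u,c),17).round(1))
    print([onz(ray(u,c),2).round(1) for u in pins("bush_a",n)])
E
```

```text
bush_a [324.  186.9] [267.0, 261.0] [438.5  66.7  -4.7] 0.0
bush_a [400.6 117.2] [187.0, 218.0] [390.  345.4  -1.6] 0.1
bush_a [400.6 117.2] [208.0, 203.0] [430.2 297.3  60. ] 6.1
bush_a [322.5 135.6] [205.0, 267.0] [316.2 157.   -3.9] 0.5
bush_a [294.4 203.5] [284.0, 278.0] [430.1 -10.3  -7.5] 3.5
bush_a [380.3 151.2] [225.0, 229.0] [438.4 238.5  -4.8] 0.5
bush_a [471.4 140.7] [187.0, 218.0] [ 483.2  542.6 -161.1] 6.6
bush_a [358.4 121.7] [187.0, 246.0] [330.8 259.3 -11. ] 0.9
bush_a [424.1 137.4] [208.0, 203.0] [469.9 354.   -1.5] 5.2
bush_a [350.1 170.2] [250.0, 246.0] [442.5 139.6   0. ] 2.8
gauge_seat [354.9 246.9] [332.0, 232.0] [614.7  13.9  17.8] 0.4
bin_in [433.8 205.2] [279.0, 196.0] [630.8 235.9   2.6] 5.4
drawer_floor [264.4 324.4] [421.0, 277.0] [ 644.3 -245.1   21.8] 3.6
cab_drawer0_handle [221.5 275.5] [386.0, 295.0] [ 515.9 -253.    57.1] 3.2
mat [339.9 179.2] [259.0, 251.0] [446.1 107.5  -1.1] 0.4Traceback (most recent call last):
  File "<stdin>", line 10, in <module>
  File "<stdin>", line 5, in match
  File "h.py", line 18, in pins
    def pins(t,n,k=.3): return [np.array(d["uv"]) for d in finder.pinpoint(t,n) if d["confidence"]>k]
                                                           ~~~~~~~~~~~~~~~^^^^^
ValueError: it knows: bin_in, bolt, bush, cab_drawer0_handle, drawer_floor, gauge, gauge_seat, mat, nut, spanner, tape
```

Run:
```python
from h import *
c=cal("wrist"); o=get_obs(); T=np.linalg.inv(np.block([[R.from_euler("xyz",o["tcp_rot"]).as_matrix(),o["tool_pos"][:,None]],[np.zeros((1,3)),1]]))
print((T@c["world_from_camera"]).round(3),c["fx"],c["cx"],c["cy"])
print(plan([480,110,260],np.pi))
```

```text
[[-1.00000e-03 -9.68000e-01 -2.49000e-01  6.70480e+01]
 [ 1.00000e+00 -1.00000e-03 -1.00000e-03  8.88000e-01]
 [ 1.00000e-03 -2.49000e-01  9.68000e-01 -1.58497e+02]
 [ 0.00000e+00  0.00000e+00  0.00000e+00  1.00000e+00]] 371.64829954431775 316.8342338559813 239.33385916936453
([-3.232, -1.846, -0.277], [0.0, 0.0, -0.0698])
```

Call:
send_rows(offset=[[-1,-0.6,0],[-1,-0.6,0],[-1,-0.6,0]], delta_rot=[[0,0,-0.07],[0,0,-0.07],[0,0,-0.07]], grip=0.6)

```text
time: 2.08
tool_pos: [302.1, 357.3, 226.8]
tcp_rot: [-3.141, 0.0, -3.138]
contact_force: [-0.0, 0.7, -0.1]
grip_width: 66.4
finger_force: 0.0
```

Call:
send_rows(offset=[[-0.5,-0.7,-0.1],[-0.5,-0.7,-0.1]], delta_rot=[[0,0,0],[0,0,0]])

```text
time: 2.33
tool_pos: [362.3, 273.5, 239.1]
tcp_rot: [3.141, 0.001, -3.141]
contact_force: [0.0, 1.0, 0.1]
grip_width: 55.5
finger_force: 0.0
```

Call:
send_rows(offset=[[-0.5,-0.7,-0.1],[-0.5,-0.7,-0.1]], delta_rot=[[0,0,0],[0,0,0]])

```text
time: 2.58
tool_pos: [422.5, 189.3, 251.2]
tcp_rot: [3.141, 0.001, 3.141]
contact_force: [0.4, 0.4, 0.4]
grip_width: 55.2
finger_force: 0.0
```

Call:
send_rows(offset=[[-0.5,-0.7,-0.1],[-0.5,-0.7,-0.1],[-0.5,-0.7,-0.1],[-0.5,-0.7,-0.1]], delta_rot=[[0,0,0],[0,0,0],[0,0,0],[0,0,0]])

```text
time: 3.08
tool_pos: [480.9, 107.6, 262.5]
tcp_rot: [3.141, -0.001, -3.141]
contact_force: [-0.3, -0.5, -0.5]
grip_width: 55.1
finger_force: 0.0
```

```bash
cat > look.py <<'E'
from h import *
import sys,pickle,os
# look with the wrist camera, append rays to obs.pkl
tag=sys.argv[1]; c=cal("wrist"); im=optics.capture("wrist"); cv2.imwrite(f"pics/w{tag}.png",im[:,:,::-1])
zs={"bush_a":2,"gauge_seat":12,"bin_in":5,"drawer_floor":22,"cab_drawer0_handle":57}
out={}
for t in sys.argv[2:] or zs:
    P=[(d["uv"],d["confidence"]) for d in finder.pinpoint(t,"wrist") if d["confidence"]>.3]
    out[t]=[ray(u,c) for u,_ in P]
    for (u,k),r in zip(P,out[t]): print(t,np.round(u),round(k,2),onz(r,zs[t]).round(1))
old=pickle.load(open("obs.pkl","rb")) if os.path.exists("obs.pkl") else []
pickle.dump(old+[out],open("obs.pkl","wb"))
E
python3 look.py 1
```

```text
bush_a [368.  63.] 0.93 [317.8 166.2   2. ]
bush_a [430. 171.] 0.91 [439.7 239.1   2. ]
bush_a [356. 169.] 0.89 [439.8 152.    2. ]
bush_a [442.  81.] 0.82 [333.5 253.3   2. ]
bush_a [515. 196.] 0.63 [465.9 356.3   2. ]
drawer_floor [ 71. 325.] 0.6 [ 643.3 -244.8   22. ]
cab_drawer0_handle [ 34. 243.] 0.81 [ 511.8 -251.2   57. ]
```

Call:
send_rows(offset=[[-0.6,-0.9,0],[-0.6,-0.9,0],[-0.6,-0.9,0],[-0.6,-0.9,0]], delta_rot=[[0,0,0],[0,0,0],[0,0,0],[0,0,0]])

```text
time: 3.88
tool_pos: [553.1, -0.2, 262.4]
tcp_rot: [3.141, -0.001, -3.141]
contact_force: [-1.1, -0.6, 0.0]
grip_width: 55.0
finger_force: 0.0
```

```bash
python3 look.py 2
python3 - <<'E'
import pickle; from h import *
a,b=pickle.load(open("obs.pkl","rb"))[-2:]
for t in a:
    for r in a[t]:
        L=sorted([tri([r,s]) for s in b[t]],key=lambda x:x[1]+abs(x[0][2])/20)
        if L and L[0][1]<6: print(t,L[0][0].round(1),round(L[0][1],1))
E
```

```text
bush_a [379. 107.] 0.98 [440.9  70.4   2. ]
bush_a [302.  98.] 0.86 [431.6 -15.4   2. ]
bush_a [521.  38.] 0.84 [335.2 255.9   2. ]
bush_a [580. 147.] 0.72 [466.4 353.7   2. ]
bush_a [445. 113.] 0.71 [443.9 148.3   2. ]
bush_a [455.  14.] 0.64 [317.8 164.6   2. ]
bush_a [514. 116.] 0.63 [438.6 242.2   2. ]
bush_a [576.  90.] 0.61 [390.1 345.    2. ]
bush_a [497. 268.] 0.35 [632.2 234.    2. ]
gauge_seat [301.  97.] 0.4 [431.7 -16.2  12. ]
bin_in [495. 266.] 0.65 [628.9 228.5   5. ]
cab_drawer0_handle [ 87. 181.] 0.67 [ 511.6 -256.8   57. ]
bush_a [316.3 166.6  -2.6] 0.5
bush_a [439.5 236.2  12. ] 0.4
bush_a [441.5 154.3 -16.3] 0.7
bush_a [335.5 252.7   6. ] 1.4
bush_a [466.4 360.3  -5.3] 0.5
cab_drawer0_handle [ 513.5 -263.2   46.3] 1.6
```

View pics/w2.png

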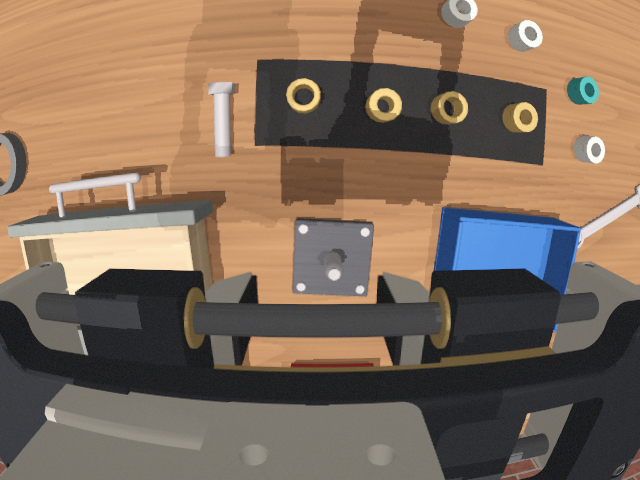

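Brass bushings show at (302,95), (385,104), (449,107) and (520,117). The gauge plate is at (333,257) with its pin tip near (334,274). The bin is on the right and the open drawer on the left. Next I'll refine the gauge position with an enlarged crop.

Run:
```python
import cv2
im=cv2.imread("pics/w2.png"); cv2.imwrite("pics/g2.png",cv2.resize(im[205:310,280:385],None,fx=5,fy=5,interpolation=cv2.INTER_CUBIC))
```

```text
(no output)
```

View pics/g2.png

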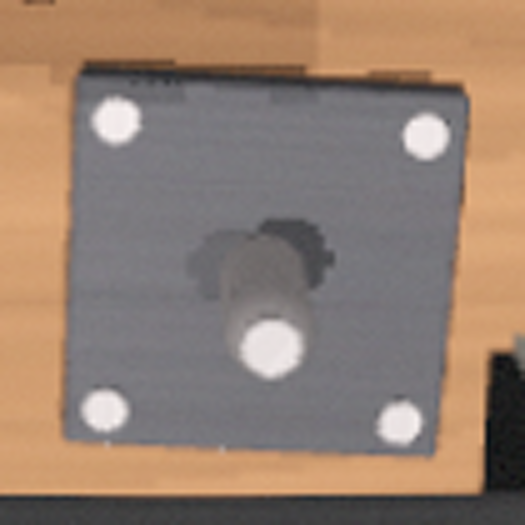

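```bash
python3 - <<'E'
from h import *
c=cal("wrist")
f=lambda p:(280+p[0]/5-.4,205+p[1]/5-.4)
P=[onz(ray(f(p),c),13) for p in [(116,120),(426,136),(400,423),(104,410)]]
print(np.round(P,1).tolist(),np.mean(P,0).round(1)); print("tip",onz(ray(f((272,348)),c),62).round(1))
E
python3 - <<'E'
import cv2,numpy as np
for n,(x,y),s in (("scene",(357,249),40),("side",(331,236),32)):
    im=cv2.imread(f"pics/{n}0.png")[y-s:y+s,x-s:x+s]; cv2.imwrite(f"pics/g_{n}.png",cv2.resize(im,(400,400),interpolation=cv2.INTER_CUBIC))
a=[cv2.imread(f"pics/g_{n}.png") for n in ("scene","side")]; cv2.imwrite("pics/gg.png",np.hstack(a))
E
```

```text
[[579.2, -14.7, 13.0], [582.8, 55.6, 13.0], [652.8, 52.0, 13.0], [649.4, -18.2, 13.0]] [616.   18.7  13. ]
tip [616.   18.8  62. ]
```

View pics/gg.png

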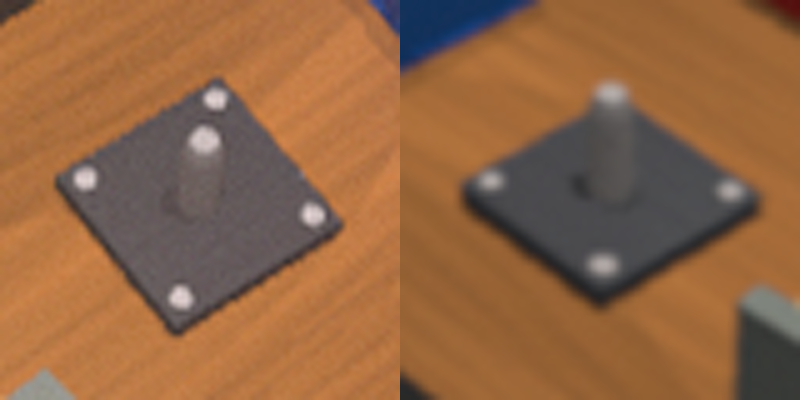

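The crops show the gauge pin tip at scene (357,237) and side (333,219). The screws form a 70 mm square, centred on about (616, 18.7), which matches the tip. Now a precise fit of the bushings from both wrist views.

```bash
cat >> h.py <<'E'
from scipy.optimize import least_squares
def proj(P,c):
    M=np.linalg.inv(np.array(c["world_from_camera"])); q=(M[:3,:3]@np.atleast_2d(P).T).T+M[:3,3]
    if c.get("fish"):
        h=np.hypot(q[:,0],q[:,1]); s=np.arctan2(h,q[:,2])/np.maximum(h,1e-9)
    else: s=1/q[:,2]
    return np.c_[c["cx"]+c["fx"]*q[:,0]*s,c["cy"]+c["fy"]*q[:,1]*s]
def hullc(pts):
    h=cv2.convexHull(np.float32(pts)); m=cv2.moments(h); return np.array([m["m10"],m["m01"]])/m["m00"],m["m00"]
a_=np.linspace(0,2*np.pi,40,endpoint=False)
def cyl(p,r=18,H=30): return np.r_[[[p[0]+r*np.cos(t),p[1]+r*np.sin(t),p[2]+h] for t in a_ for h in (0,H)]]
def brass(im):
    "blobs of brass colour: (hull centroid, hull area)"
    hsv=cv2.cvtColor(im,cv2.COLOR_RGB2HSV); m=cv2.inRange(hsv,(17,85,60),(32,255,255)); m=cv2.morphologyEx(m,cv2.MORPH_OPEN,np.ones((2,2)))
    cs,_=cv2.findContours(m,cv2.RETR_EXTERNAL,cv2.CHAIN_APPROX_NONE); return [hullc(k) for k in cs if cv2.contourArea(k)>80]
def fit(p0,views,z=None):
    "views: [(image,calib)]; fit the standing tube's base near p0; z fixed or free"
    obs=[]
    for im,c in views:
        u=hullc(proj(cyl(p0),c)); B=brass(im)
        if not B: return None
        b=min(B,key=lambda b:np.hypot(*(b[0]-u[0]))); obs.append((b,u,c))
    f=lambda v:np.concatenate([hullc(proj(cyl([v[0],v[1],v[2] if z is None else z]),c))[0]-b[0] for b,u,c in obs])
    s=least_squares(f,p0 if z is None else p0[:2],diff_step=1e-3); 
    return (s.x if z is None else np.r_[s.x,z]).round(1),[round(float(b[1]/u[1]),2) for b,u,c in obs],np.abs(s.fun).max().round(2)
E
python3 - <<'E'
from h import *; import pickle
c2=cal("wrist"); o1=pickle.load(open("obs.pkl","rb"))[0]["bush_a"][0][0]
c1=dict(c2); c1["world_from_camera"]=np.array(c2["world_from_camera"]).copy(); c1["world_from_camera"][:3,3]=o1
rd=lambda n:cv2.imread(f"pics/{n}.png")[:,:,::-1].copy()
V=[(rd("w1"),c1),(rd("w2"),c2),(rd("scene0"),cal("scene")),(rd("side0"),cal("side"))]
for y,x in ((239,439),(152,440),(69,440),(-15,432)):
    p=[x,y,2.]; print([fit(p,[v],2) for v in V]); print("  free",fit(p,V),fit(p,V[1:]))
t=[ray((333.93+.07,205+348/5-.4),c2),ray((357.4,236.6),V[2][1]),ray((332.6,218.7),V[3][1])]
print("tip",tri(t),tri(t[1:]))
E
```

```text
[(array([441.5, 242.7,   2. ]), [0.95], np.float64(0.0)), (array([441.4, 243.3,   2. ]), [0.93], np.float64(0.0)), (array([444.6, 240.2,   2. ]), [0.88], np.float64(0.0)), (array([438.9, 231.7,   2. ]), [1.0], np.float64(0.0))]
  free (array([441.7, 244.4,  -2.9]), [0.95, 0.93, 0.88, 1.0], np.float64(1.79)) (array([441.6, 244.6,  -3.2]), [0.93, 0.88, 1.0], np.float64(1.85))
[(array([439.8, 149. ,   2. ]), [0.96], np.float64(0.0)), (array([439.6, 149.3,   2. ]), [0.96], np.float64(0.0)), (array([442.7, 146.7,   2. ]), [0.9], np.float64(0.0)), (array([437.7, 139.7,   2. ]), [1.07], np.float64(0.0))]
  free (array([439.9, 149.7,  -2.8]), [0.96, 0.96, 0.9, 1.07], np.float64(1.61)) (array([439.6, 150.3,  -3.7]), [0.96, 0.9, 1.07], np.float64(1.8))
[(array([441.7,  73.3,   2. ]), [0.97], np.float64(0.0)), (array([441.9,  73.4,   2. ]), [0.96], np.float64(0.0)), (array([445.6,  71. ,   2. ]), [0.92], np.float64(0.0)), (array([440.1,  64.3,   2. ]), [1.02], np.float64(0.0))]
  free (array([442. ,  73.3,  -3.3]), [0.97, 0.96, 0.92, 1.02], np.float64(1.59)) (array([441.8,  73.9,  -4.5]), [0.96, 0.92, 1.02], np.float64(1.77))
[(array([433. , -12.4,   2. ]), [0.95], np.float64(0.0)), (array([433. , -12.4,   2. ]), [0.96], np.float64(0.0)), (array([436.2, -15.2,   2. ]), [0.9], np.float64(0.0)), (array([431. , -21.7,   2. ]), [1.04], np.float64(0.0))]
  free (array([433. , -13.5,  -3.5]), [0.95, 0.96, 0.9, 1.04], np.float64(1.53)) (array([432.7, -13.1,  -4.7]), [0.96, 0.9, 1.04], np.float64(1.71))
tip (array([616.5275479 ,  17.45779157,  59.42912368]), np.float64(1.905127553875011)) (array([616.13747203,  16.17752535,  60.17901034]), np.float64(1.2855112951206407))
```

Call:
send_rows(offset=[[0.46,1,0.3],[0.46,1,0.3],[0.46,1,0.3]], delta_rot=[[0,0,0],[0,0,0],[0,0,0]])

```text
time: 4.55
tool_pos: [495.8, 122.3, 226.1]
tcp_rot: [3.141, -0.002, -3.136]
contact_force: [-0.2, -0.3, 0.3]
grip_width: 55.0
finger_force: 0.0
```

Call:
send_rows(offset=[[0.47,1,0.9],[0.47,1,0.9],[0.47,1,0.9],[0.47,1,0.9],[0.47,1,0.9],[0.47,1,0.9]], delta_rot=[[0,0,0],[0,0,0],[0,0,0],[0,0,0],[0,0,0],[0,0,0]])

```text
time: 5.3
tool_pos: [443.0, 238.6, 119.9]
tcp_rot: [3.141, 0.003, 3.141]
contact_force: [0.2, 0.2, 0.1]
grip_width: 55.1
finger_force: 0.0
```

Run:
```python
from h import *
print(fit([441,243,2.],[(optics.capture("wrist"),cal("wrist"))],2), fit([441,243,2.],[(optics.capture("side"),cal("side"))],2)); print(get_obs()["tool_pos"],plan([441.5,243,8],np.pi))
cv2.imwrite("pics/w3.png",optics.capture("wrist")[:,:,::-1])
```

```text
(array([440.1, 242.7,   2. ]), [0.95], np.float64(0.0)) (array([439.3, 231.5,   2. ]), [0.92], np.float64(0.0))
[442.67277552 238.60236466 119.61424305] ([0.012, 0.036, 0.93], [0.0001, 0.0003, -0.0001])
```

View pics/w3.png

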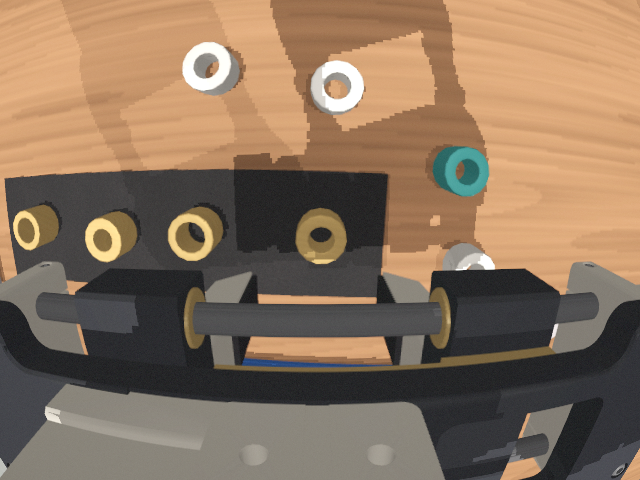

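The wrist view shows the first brass bushing at (321,237), directly below the open fingers. The white and turquoise look-alikes are clear of it. I'll descend and grip.

Call:
send_rows(offset=[[0.015,0.036,0.5],[0.015,0.036,0.93],[0.015,0.036,0.93],[0.015,0.036,0.93],[0.015,0.036,0.93],[0.015,0.036,0.93]], delta_rot=[[0,0,0],[0,0,0],[0,0,0],[0,0,0],[0,0,0],[0,0,0]])

```text
time: 6.2
tool_pos: [440.7, 243.9, 8.7]
tcp_rot: [3.14, 0.003, -3.141]
contact_force: [-0.2, 0.6, -0.3]
grip_width: 55.3
finger_force: 0.0
```

Call:
send_rows(offset=[[0,0,0],[0,0,0],[0,0,0],[0,0,0],[0,0,0],[0,0,0]], delta_rot=[[0,0,0],[0,0,0],[0,0,0],[0,0,0],[0,0,0],[0,0,0]], grip=0)

```text
time: 6.95
tool_pos: [439.9, 243.5, 7.3]
tcp_rot: [-3.142, 0.0, -3.141]
contact_force: [-0.7, -2.8, 6.1]
grip_width: 35.0
finger_force: 30.0
```

Call:
send_rows(offset=[[0,0,-0.9],[0,0,-0.9],[0,0,-0.9],[0,0,-0.9]], delta_rot=[[0,0,0],[0,0,0],[0,0,0],[0,0,0]])

```text
time: 7.45
tool_pos: [439.0, 243.4, 114.1]
tcp_rot: [-3.141, -0.002, -3.141]
contact_force: [-0.2, -0.5, -2.1]
grip_width: 35.0
finger_force: 30.0
```

Call:
send_rows(offset=[[-0.735,-0.935,0],[-0.735,-0.935,0],[-0.735,-0.935,0]], delta_rot=[[0,0,0],[0,0,0],[0,0,0]])

```text
time: 7.82
tool_pos: [528.9, 128.7, 112.9]
tcp_rot: [-3.141, -0.003, 3.139]
contact_force: [-0.3, 0.8, -1.8]
grip_width: 35.2
finger_force: 30.0
```

Call:
send_rows(offset=[[-0.735,-0.935,0],[-0.735,-0.935,0],[-0.735,-0.935,0.2],[-0.735,-0.935,0.2],[-0.735,-0.935,0.2],[-0.735,-0.935,0.2]], delta_rot=[[0,0,0],[0,0,0],[0,0,0],[0,0,0],[0,0,0],[0,0,0]])

```text
time: 8.57
tool_pos: [616.1, 20.7, 91.8]
tcp_rot: [3.141, 0.001, -3.139]
contact_force: [-0.3, 0.4, -2.7]
grip_width: 35.1
finger_force: 30.0
```

Run:
```python
from h import *
o=get_obs();c=cal("wrist");im=optics.capture("wrist");s=optics.capture("side"); cv2.imwrite("pics/w4.png",np.hstack([im[150:350,200:440],cv2.resize(s[175:275,270:390],None,fx=2,fy=2)])[:,:,::-1])
print(o["tool_pos"],o["tcp_rot"],plan([615.5,18.7,61.5],np.pi))
print(proj([[616,18.7,62],[616,18.7,12]],c), [proj(cyl([616,18.7,z]),c).mean(0) for z in (62,12)])
```

```text
[616.13646638  20.74571557  91.75903768] [ 3.14135821e+00  5.10771078e-04 -3.13889817e+00] ([0.007, -0.014, 0.254], [0.0, 0.0002, 0.0004])
[[311.77447325 271.96131803]
 [312.76039696 246.88284669]] [array([311.38428147, 282.12943421]), array([312.50592666, 253.4265838 ])]
```

View pics/w4.png

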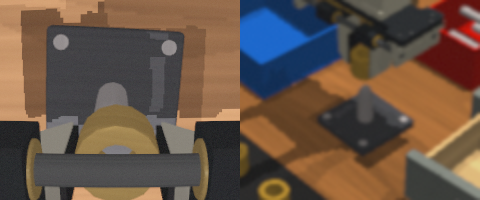

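The bushing is held above the pin and the pin tip is just visible in front of it. I'll lower it over the tip and release.

Call:
send_rows(offset=[[0.005,-0.017,0.12],[0.005,-0.017,0.24],[0.005,-0.017,0.24],[0.005,-0.017,0.24],[0.005,-0.017,0.24]], delta_rot=[[0,0,0],[0,0,0],[0,0,0],[0,0,0],[0,0,0]])

```text
time: 9.3
tool_pos: [615.6, 17.3, 62.2]
tcp_rot: [3.142, -0.001, -3.141]
contact_force: [0.4, 1.0, -1.7]
grip_width: 35.2
finger_force: 30.0
```

Call:
send_rows(offset=[[0,0,0],[0,0,0],[0,0,0],[0,0,0],[0,0,0],[0,0,0],[0,0,0]], delta_rot=[[0,0,0],[0,0,0],[0,0,0],[0,0,0],[0,0,0],[0,0,0],[0,0,0]], grip=0.6)

```text
time: 10.18
tool_pos: [615.9, 17.3, 62.3]
tcp_rot: [3.142, 0.0, -3.141]
contact_force: [1.0, -0.5, 0.6]
grip_width: 54.7
finger_force: 0.0
```

```bash
cat > gauge.py <<'E'
from h import *; import sys
im,c=optics.capture("wrist"),cal("wrist"); s,d=optics.capture("side"),cal("side")
for z in (12,54): print(z,fit([616,18.7,z],[(im,c)],z),fit([616,18.7,z],[(s,d)],z))
B=brass(im); print([(b[0].round(),round(b[1])) for b in B if 200<b[0][0]<440 and b[0][1]>150], hullc(proj(cyl([616,18.7,12]),c)),hullc(proj(cyl([616,18.7,54]),c)))
cv2.imwrite(f"pics/{sys.argv[1]}.png",np.hstack([im[150:350,200:440],cv2.resize(s[175:275,270:390],None,fx=2,fy=2)])[:,:,::-1])
print(get_obs()["tool_pos"])
E
python3 gauge.py w5
```

```text
12 (array([622.5,  18.6,  12. ]), [0.76], np.float64(0.0)) (array([648.4,  47.8,  12. ]), [0.77], np.float64(0.0))
54 (array([605.9,  18.5,  54. ]), [0.48], np.float64(0.0)) (array([611.1,  10.9,  54. ]), [0.74], np.float64(0.0))
[(array([397., 362.]), 3981), (array([318., 343.]), 526), (array([318., 282.]), 3298)] (array([318.08075629, 271.54342552]), 4355.152986309258) (array([318.36002039, 303.08447469]), 6938.808831898728)
[615.85163042  17.31828899  62.32631594]
```

View pics/w5.png

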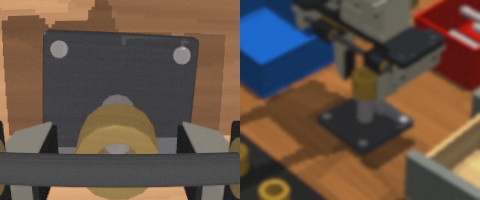

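The bushing has stopped high on the taper: the side view shows bare pin below it, and the fit gives its underside near z = 54. It is tight and goes to the bin.

Call:
send_rows(offset=[[0,0.01,0.02],[0,0.01,0.02],[0,0.01,0.02],[0,0.01,0.02],[0,0.01,0.02],[0,0.01,0.02]], delta_rot=[[0,0,0],[0,0,0],[0,0,0],[0,0,0],[0,0,0],[0,0,0]], grip=0)

```text
time: 11.02
tool_pos: [615.8, 18.1, 59.9]
tcp_rot: [-3.141, 0.0, -3.141]
contact_force: [-0.4, -5.5, 0.2]
grip_width: 35.4
finger_force: 30.0
```

Call:
send_rows(offset=[[0,0,-0.3],[0,0,-0.55],[0,0,-0.55]], delta_rot=[[0,0,0],[0,0,0],[0,0,0]])

```text
time: 11.4
tool_pos: [617.2, 19.2, 128.0]
tcp_rot: [3.141, 0.005, -3.14]
contact_force: [1.0, -0.3, -2.0]
grip_width: 35.1
finger_force: 30.0
```

Call:
send_rows(offset=[[-0.18,0.95,0],[-0.18,0.95,0],[-0.18,0.95,0],[-0.18,0.95,0]], delta_rot=[[0,0,0],[0,0,0],[0,0,0],[0,0,0]])

```text
time: 11.9
tool_pos: [636.4, 132.7, 124.1]
tcp_rot: [-3.141, -0.003, -3.14]
contact_force: [0.5, -0.7, -1.4]
grip_width: 34.9
finger_force: 30.0
```

```bash
cat > bin.py <<'E'
from h import *
im,c=optics.capture("wrist"),cal("wrist"); o=get_obs()
hsv=cv2.cvtColor(im,cv2.COLOR_RGB2HSV); m=cv2.inRange(hsv,(105,120,40),(125,255,255)); cv2.imwrite("pics/bin.png",im[:,:,::-1])
print("tcp",o["tool_pos"],o["grip_width"],[(np.round(d["uv"]),round(d["confidence"],2),onz(ray(d["uv"],c),5).round(1)) for d in finder.pinpoint("bin_in","wrist")])
E
python3 bin.py
```

```text
tcp [636.5707332  131.94699632 124.54431632] 35.28797619130142 [(array([438., 226.]), 0.85, array([630.2, 229.2,   5. ]))]
```

View pics/bin.png

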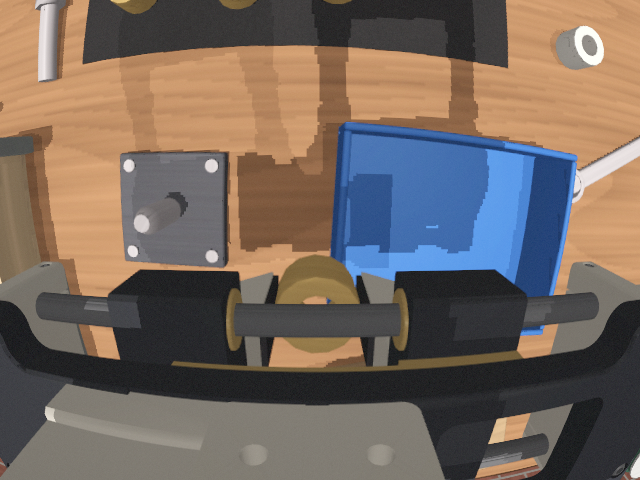

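Bin rim corners show at (342,126) and (577,157), and the far right one at (541,332). The held bushing sits beside it. I'll compute the bin centre from the rim.

Run:
```python
from h import *
c=cal("wrist"); P=[onz(ray(u,c),60) for u in ((342,125),(577,157),(541,333))]; print(np.round(P,1).tolist())
e=P[1]-P[0]; L=np.linalg.norm(e); e/=L; n=np.array([-e[1],e[0],0]); n*=np.sign(n[0]); C=(P[0]+P[1])/2+70*n; print(L,e,C, (P[0]+P[2])/2)
print(plan([C[0]+25,C[1]+18,75],np.pi))
```

```text
[[557.5, 147.2, 60.0], [567.2, 317.9, 60.0], [703.8, 308.5, 60.0]]
170.90749767052242 [ 5.66891042e-02  9.98391880e-01 -1.66298786e-16] [632.19621254 228.58233965  60.        ] [630.64589332 227.84525033  60.        ]
([-0.17, 0.959, 0.416], [-0.0, -0.0003, -0.0])
```

Call:
send_rows(offset=[[-0.18,0.96,0],[-0.18,0.96,0],[-0.18,0.96,0],[-0.18,0.96,0.4],[-0.18,0.96,0.87],[-0.18,0.96,0.87],[-0.18,0.96,0.87]], delta_rot=[[0,0,0],[0,0,0],[0,0,0],[0,0,0],[0,0,0],[0,0,0],[0,0,0]])

```text
time: 12.88
tool_pos: [660.2, 246.9, 23.7]
tcp_rot: [3.141, 0.002, 3.141]
contact_force: [-0.5, 0.4, -1.4]
grip_width: 35.5
finger_force: 30.0
```

Call:
send_rows(offset=[[0,0,0],[0,0,0],[0,0,0],[0,0,0]], delta_rot=[[0,0,0],[0,0,0],[0,0,0],[0,0,0]], grip=0.5)

```text
time: 13.38
tool_pos: [658.9, 247.9, 22.0]
tcp_rot: [3.141, 0.001, -3.14]
contact_force: [0.6, -0.1, 0.2]
grip_width: 45.9
finger_force: 0.0
```

Call:
send_rows(offset=[[0,0,-0.4],[0,0,-1],[0,0,-1],[0,0,-1]], delta_rot=[[0,0,0],[0,0,0],[0,0,0],[0,0,0]])

```text
time: 13.88
tool_pos: [659.0, 247.9, 142.2]
tcp_rot: [3.141, 0.001, -3.14]
contact_force: [-0.4, 0.4, -1.1]
grip_width: 46.0
finger_force: 0.0
```

Call:
send_rows(offset=[[0.95,-0.5,0],[0.95,-0.5,0],[0.95,-0.5,0],[0.95,-0.5,0]], delta_rot=[[0,0,0],[0,0,0],[0,0,0],[0,0,0]], grip=0.6)

```text
time: 14.38
tool_pos: [544.9, 187.6, 140.8]
tcp_rot: [3.142, -0.001, -3.141]
contact_force: [-0.0, 0.4, 0.1]
grip_width: 54.9
finger_force: 0.0
```

```bash
cat > row.py <<'E'
from h import *; import sys
# fit the remaining row from the wrist, list all brass blobs as standing on the mat
im,c=optics.capture("wrist"),cal("wrist"); o=get_obs(); print("tcp",o["tool_pos"].round(1),o["grip_width"].round(1))
cv2.imwrite("pics/row.png",im[:,:,::-1])
for b in brass(im):
    if b[0][1]>290: continue
    z=float(sys.argv[1]) if len(sys.argv)>1 else 2.
    p=onz(ray(b[0],c),z+15); print(b[0].round(),fit([p[0],p[1],z],[(im,c)],z))
E
python3 row.py
```

```text
Traceback (most recent call last):
  File "row.py", line 3, in <module>
    im,c=optics.capture("wrist"),cal("wrist"); o=get_obs(); print("tcp",o["tool_pos"].round(1),o["grip_width"].round(1))
                                                                                               ^^^^^^^^^^^^^^^^^^^^^
AttributeError: 'float' object has no attribute 'round'
```

```bash
sed -i 's/o\["grip_width"\].round(1)/round(o["grip_width"],1)/' row.py; python3 row.py
python3 - <<'E'
from h import *
im=optics.capture("scene"); im2=optics.capture("side"); cv2.imwrite("pics/s2.png",np.hstack([im[80:380,180:500],im2[130:430,140:460]])[:,:,::-1])
E
```

```text
tcp [546.2 188.1 141.2] 55.4
[ 84. 105.] (array([433.1, -11.6,   2. ]), [0.93], np.float64(0.0))
[170. 103.] (array([441.7,  73.8,   2. ]), [0.94], np.float64(0.0))
[264.  94.] (array([439.8, 149.5,   2. ]), [0.95], np.float64(0.0))
```

View pics/s2.png

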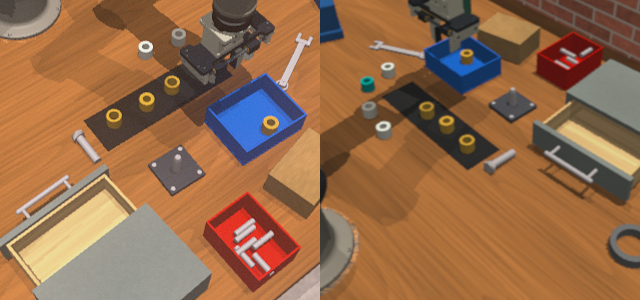

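The first bushing stands in the blue bin at crop (270,123). The other three are unmoved. Now the second one, at (439.8,149.5).

Call:
send_rows(offset=[[0.88,-0.32,0.3],[0.88,-0.32,0.3],[0.88,-0.32,0.3],[0.88,-0.32,0.3]], delta_rot=[[0,0,0],[0,0,0],[0,0,0],[0,0,0]])

```text
time: 15.08
tool_pos: [441.2, 149.6, 106.1]
tcp_rot: [3.141, 0.003, -3.141]
contact_force: [0.0, 0.8, 0.3]
grip_width: 55.1
finger_force: 0.0
```

```bash
python3 row.py; python3 -c "
from h import *;print(plan([440.5,149.5,8],np.pi))"
```

```text
tcp [441.7 149.7 106.2] 55.1
[208. 243.] (array([441.3,  73.5,   2. ]), [0.94], np.float64(0.0))
[315. 241.] (array([439. , 148.9,   2. ]), [0.95], np.float64(0.0))
[105. 231.] (array([432.5, -12.2,   2. ]), [0.94], np.float64(0.0))
([0.013, -0.002, 0.819], [0.0001, 0.0005, 0.0002])
```

Call:
send_rows(offset=[[0.016,-0.004,0.45],[0.016,-0.004,0.82],[0.016,-0.004,0.82],[0.016,-0.004,0.82],[0.016,-0.004,0.82]], delta_rot=[[0,0,0],[0,0,0],[0,0,0],[0,0,0],[0,0,0]])

```text
time: 15.75
tool_pos: [439.1, 149.0, 8.9]
tcp_rot: [3.141, 0.004, -3.14]
contact_force: [0.5, 0.4, 0.2]
grip_width: 55.0
finger_force: 0.0
```

Call:
send_rows(offset=[[0,0,0],[0,0,0],[0,0,0],[0,0,0],[0,0,0],[0,0,0]], delta_rot=[[0,0,0],[0,0,0],[0,0,0],[0,0,0],[0,0,0],[0,0,0]], grip=0)

```text
time: 16.5
tool_pos: [437.7, 148.7, 7.7]
tcp_rot: [3.141, 0.001, -3.141]
contact_force: [-0.5, 0.1, 5.7]
grip_width: 34.9
finger_force: 30.0
```

Call:
send_rows(offset=[[0,0,-0.45],[0,0,-0.9],[0,0,-0.9]], delta_rot=[[0,0,0],[0,0,0],[0,0,0]])

```text
time: 16.88
tool_pos: [439.7, 149.1, 118.5]
tcp_rot: [3.14, 0.008, -3.14]
contact_force: [0.6, -0.1, -1.8]
grip_width: 34.2
finger_force: 30.0
```

Call:
send_rows(offset=[[-0.74,-0.55,0],[-0.74,-0.55,0],[-0.74,-0.55,0]], delta_rot=[[0,0,0],[0,0,0],[0,0,0]])

```text
time: 17.25
tool_pos: [527.8, 80.7, 113.5]
tcp_rot: [-3.141, -0.001, 3.139]
contact_force: [-0.5, -0.2, -2.1]
grip_width: 34.3
finger_force: 30.0
```

Call:
send_rows(offset=[[-0.73,-0.54,0],[-0.73,-0.54,0],[-0.73,-0.54,0.2],[-0.73,-0.54,0.2],[-0.73,-0.54,0.2]], delta_rot=[[0,0,0],[0,0,0],[0,0,0],[0,0,0],[0,0,0]])

```text
time: 17.88
tool_pos: [613.1, 18.9, 91.0]
tcp_rot: [3.141, -0.001, -3.14]
contact_force: [0.0, 0.0, -1.2]
grip_width: 34.6
finger_force: 30.0
```

```bash
python3 -c "
from h import *;print(get_obs()['tool_pos'],plan([616,18.7,62.5],np.pi))"
```

```text
[613.09927465  18.87373006  90.99133073] ([-0.024, -0.002, 0.237], [0.0001, -0.0002, 0.0003])
```

Call:
send_rows(offset=[[-0.016,-0.002,0.12],[-0.016,-0.002,0.235],[-0.016,-0.002,0.235],[-0.016,-0.002,0.235],[-0.016,-0.002,0.235]], delta_rot=[[0,0,0],[0,0,0],[0,0,0],[0,0,0],[0,0,0]])

```text
time: 18.5
tool_pos: [616.1, 17.8, 63.4]
tcp_rot: [-3.142, 0.001, -3.141]
contact_force: [0.2, -0.1, -0.5]
grip_width: 34.7
finger_force: 30.0
```

Call:
send_rows(offset=[[0,0,0],[0,0,0],[0,0,0],[0,0,0],[0,0,0],[0,0,0],[0,0,0]], delta_rot=[[0,0,0],[0,0,0],[0,0,0],[0,0,0],[0,0,0],[0,0,0],[0,0,0]], grip=0.6)

```text
time: 19.38
tool_pos: [615.8, 17.8, 62.9]
tcp_rot: [3.141, -0.0, -3.141]
contact_force: [-0.6, -0.1, -0.3]
grip_width: 54.8
finger_force: 0.0
```

```bash
python3 gauge.py w6
```

```text
12 (array([614.8,  17.7,  12. ]), [0.93], np.float64(0.0)) (array([608.8,   6.3,  12. ]), [0.79], np.float64(0.0))
54 (array([599.9,  17.9,  54. ]), [0.59], np.float64(0.0)) (array([573.3, -28.7,  54. ]), [0.76], np.float64(0.0))
[(array([397., 362.]), 3980), (array([315., 269.]), 4030)] (array([317.19036109, 271.18240635]), 4328.963621436385) (array([317.25382375, 302.53513375]), 6888.680719759082)
[615.83300772  17.81680383  62.9168472 ]
```

View pics/w6.png

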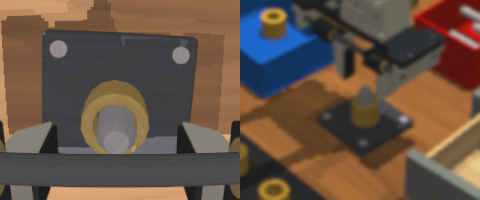

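The second bushing is seated on the plate with the pin standing up through it, so it is good. I'll regrip it low, lift it off and go to the drawer.

Call:
send_rows(offset=[[0,0.006,0.18],[0,0.006,0.36],[0,0.006,0.36],[0,0.006,0.36]], delta_rot=[[0,0,0],[0,0,0],[0,0,0],[0,0,0]])

```text
time: 19.98
tool_pos: [616.3, 18.5, 20.4]
tcp_rot: [-3.142, 0.001, -3.141]
contact_force: [0.3, 0.8, 0.6]
grip_width: 55.2
finger_force: 0.0
```

Call:
send_rows(offset=[[0,0,0],[0,0,0],[0,0,0],[0,0,0],[0,0,0],[0,0,0]], delta_rot=[[0,0,0],[0,0,0],[0,0,0],[0,0,0],[0,0,0],[0,0,0]], grip=0)

```text
time: 20.72
tool_pos: [616.3, 18.3, 20.4]
tcp_rot: [-3.141, 0.001, -3.141]
contact_force: [-0.4, -2.1, 5.4]
grip_width: 34.3
finger_force: 30.0
```

Call:
send_rows(offset=[[0,0,-0.25],[0,0,-0.6],[0,0,-1],[0,0,-1],[0,0,-1]], delta_rot=[[0,0,0],[0,0,0],[0,0,0],[0,0,0],[0,0,0]])

```text
time: 21.35
tool_pos: [615.0, 18.8, 138.6]
tcp_rot: [3.141, -0.002, -3.14]
contact_force: [-0.5, -0.2, -2.5]
grip_width: 34.4
finger_force: 30.0
```

Call:
send_rows(offset=[[0.1,-0.9,-0.1],[0.1,-0.9,-0.1],[0.1,-0.9,-0.1],[0.1,-0.9,-0.1]], delta_rot=[[0,0,0],[0,0,0],[0,0,0],[0,0,0]])

```text
time: 21.85
tool_pos: [603.1, -88.9, 150.0]
tcp_rot: [3.14, -0.003, -3.141]
contact_force: [-0.7, 0.6, -1.9]
grip_width: 34.7
finger_force: 30.0
```

```bash
python3 look.py 7 drawer_floor cab_drawer0_handle; python3 -c "from h import *;print(get_obs()['tool_pos'])"
```

```text
drawer_floor [143. 277.] 0.87 [ 644.4 -242.4   22. ]
cab_drawer0_handle [ 96. 127.] 0.81 [ 513.3 -254.6   57. ]
[603.67122476 -88.113982   150.85761454]
```

View pics/w7.png

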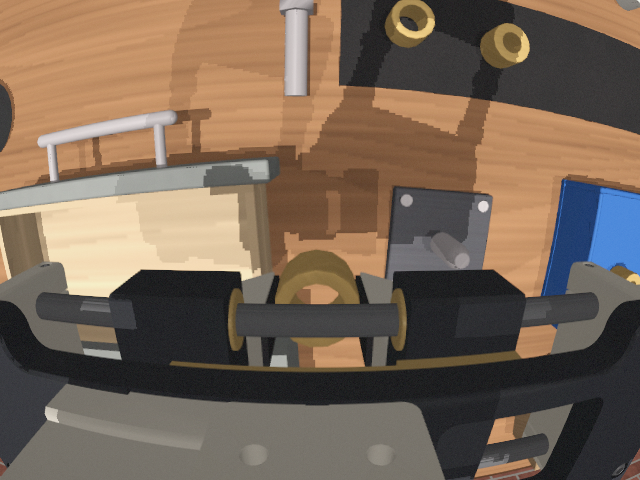

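The view shows the handle from (42,142) to (173,117), the front board ending at (275,165), and the drawer floor with its near right corner at about (240,190). The bushing is held securely.

Run:
```python
from h import *
c=cal("wrist")
for n,u,z in (("hL",(42,142),57),("hR",(173,117),57),("board out R",(277,159),80),("board in R",(279,180),80),("board in mid",(110,194),80),("wallR top",(268,260),73),("floor cornerR",(238,191),22),("floor R far",(258,262),22)): print(n,onz(ray(u,c),z).round(1))
```

```text
hL [ 519.5 -313.3   57. ]
hR [ 513.1 -188.6   57. ]
board out R [ 545.  -111.9   80. ]
board in R [ 558.  -110.9   80. ]
board in mid [ 563.7 -230.6   80. ]
wallR top [ 612.1 -120.1   73. ]
floor cornerR [ 571.5 -149.5   22. ]
floor R far [ 630.  -135.5   22. ]
```

Call:
send_rows(offset=[[0.075,-0.82,0],[0.075,-0.82,0],[0.075,-0.82,0],[0.075,-0.82,0.4],[0.075,-0.82,0.8],[0.075,-0.82,0.96],[0.075,-0.82,0.96],[0.075,-0.82,0.96]], delta_rot=[[0,0,0],[0,0,0],[0,0,0],[0,0,0],[0,0,0],[0,0,0],[0,0,0],[0,0,0]])

```text
time: 23.0
tool_pos: [596.0, -187.2, 37.7]
tcp_rot: [-3.141, 0.002, -3.139]
contact_force: [0.7, 0.2, -0.4]
grip_width: 34.5
finger_force: 30.0
```

Call:
send_rows(offset=[[0,0,0],[0,0,0],[0,0,0],[0,0,0]], delta_rot=[[0,0,0],[0,0,0],[0,0,0],[0,0,0]], grip=0.5)

```text
time: 23.5
tool_pos: [595.1, -188.0, 36.7]
tcp_rot: [-3.142, 0.0, -3.141]
contact_force: [-0.3, 0.1, 0.3]
grip_width: 46.3
finger_force: 0.0
```

Call:
send_rows(offset=[[0,0,-0.4],[0,0,-1],[0,0,-1],[0,0,-1]], delta_rot=[[0,0,0],[0,0,0],[0,0,0],[0,0,0]])

```text
time: 24.0
tool_pos: [595.1, -188.0, 156.9]
tcp_rot: [-3.141, 0.001, -3.141]
contact_force: [0.1, -0.2, -1.0]
grip_width: 46.0
finger_force: 0.0
```

Call:
send_rows(offset=[[0.6,1,0],[0.6,1,0],[0.6,1,0]], delta_rot=[[0,0,0],[0,0,0],[0,0,0]], grip=0.6)

```text
time: 24.38
tool_pos: [519.7, -65.0, 154.5]
tcp_rot: [3.14, -0.005, -3.138]
contact_force: [0.3, -0.5, 1.3]
grip_width: 55.1
finger_force: 0.0
```

Call:
send_rows(offset=[[0,0.7,0],[0,0.7,0],[0,0.7,0],[0,0.7,0]], delta_rot=[[0,0,0],[0,0,0],[0,0,0],[0,0,0]])

```text
time: 24.88
tool_pos: [522.8, 15.2, 155.6]
tcp_rot: [-3.141, -0.001, -3.141]
contact_force: [-1.2, -0.1, 0.5]
grip_width: 55.0
finger_force: 0.0
```

```bash
python3 row.py
python3 - <<'E'
from h import *
im,c=optics.capture("scene"),cal("scene")
for b in brass(im): p=onz(ray(b[0],c),20); print("scene",b[0].round(),round(b[1]),p.round())
E
```

```text
tcp [522.9  14.9 155.8] 55.1
[389. 129.] (array([441.6,  72.6,   2. ]), [0.95], np.float64(0.0))
[279. 116.] (array([432.6, -13.1,   2. ]), [0.96], np.float64(0.0))
scene [251. 310.] 6248 [ 600. -244.   20.]
scene [451. 204.] 146 [661. 254.  20.]
scene [295. 199.] 256 [438. -16.  20.]
scene [330. 185.] 128 [456.  70.  20.]
```

Call:
send_rows(offset=[[0.68,0.48,0.4],[0.68,0.48,0.4],[0.68,0.48,0.4],[0.68,0.48,0.4]], delta_rot=[[0,0,0],[0,0,0],[0,0,0],[0,0,0]])

```text
time: 25.48
tool_pos: [442.5, 72.8, 109.0]
tcp_rot: [-3.141, 0.002, -3.141]
contact_force: [0.0, 0.9, 0.2]
grip_width: 55.2
finger_force: 0.0
```

```bash
python3 row.py; python3 -c "
from h import *;print(plan([441.5,73,8],np.pi))
cv2.imwrite('pics/dr.png',optics.capture('scene')[230:400,150:400][:,:,::-1])"
```

```text
tcp [442.8  72.7 109.1] 55.3
[316. 241.] (array([441. ,  72.7,   2. ]), [0.95], np.float64(0.0))
[195. 229.] (array([432.2, -12.9,   2. ]), [0.95], np.float64(0.0))
([0.013, 0.002, 0.843], [-0.0, 0.0004, -0.0])
```

View pics/dr.png

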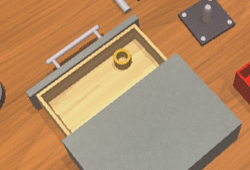

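The good bushing stands in the drawer at crop (121,60). Now the third.

Call:
send_rows(offset=[[0.008,0.002,0.45],[0.008,0.002,0.84],[0.008,0.002,0.84],[0.008,0.002,0.84],[0.008,0.002,0.84]], delta_rot=[[0,0,0],[0,0,0],[0,0,0],[0,0,0],[0,0,0]])

```text
time: 26.2
tool_pos: [441.9, 73.7, 9.5]
tcp_rot: [3.142, 0.004, -3.141]
contact_force: [0.7, 0.8, 0.1]
grip_width: 55.0
finger_force: 0.0
```

Call:
send_rows(offset=[[0,0,0],[0,0,0],[0,0,0],[0,0,0],[0,0,0],[0,0,0]], delta_rot=[[0,0,0],[0,0,0],[0,0,0],[0,0,0],[0,0,0],[0,0,0]], grip=0)

```text
time: 26.95
tool_pos: [440.7, 73.8, 8.3]
tcp_rot: [-3.142, 0.001, -3.14]
contact_force: [-1.3, -0.9, 7.7]
grip_width: 34.7
finger_force: 30.0
```

Call:
send_rows(offset=[[0,0,-0.45],[0,0,-0.9],[0,0,-0.9]], delta_rot=[[0,0,0],[0,0,0],[0,0,0]])

```text
time: 27.32
tool_pos: [442.6, 73.9, 119.1]
tcp_rot: [3.142, 0.008, -3.14]
contact_force: [1.0, 0.6, -1.6]
grip_width: 34.5
finger_force: 30.0
```

Call:
send_rows(offset=[[-0.73,-0.225,0],[-0.73,-0.225,0],[-0.73,-0.225,0]], delta_rot=[[0,0,0],[0,0,0],[0,0,0]])

```text
time: 27.7
tool_pos: [528.6, 46.2, 114.0]
tcp_rot: [3.141, -0.002, 3.142]
contact_force: [-0.7, 0.3, -1.1]
grip_width: 34.9
finger_force: 30.0
```

Call:
send_rows(offset=[[-0.72,-0.225,0],[-0.72,-0.225,0],[-0.72,-0.225,0.2],[-0.72,-0.225,0.2],[-0.72,-0.225,0.2]], delta_rot=[[0,0,0],[0,0,0],[0,0,0],[0,0,0],[0,0,0]])

```text
time: 28.32
tool_pos: [613.5, 20.4, 91.7]
tcp_rot: [3.141, -0.001, -3.14]
contact_force: [0.3, 0.4, -1.4]
grip_width: 34.8
finger_force: 30.0
```

```bash
python3 -c "
from h import *;print(get_obs()['tool_pos'],plan([615.5,18.7,62.5],np.pi))"
```

```text
[613.537825    20.36717848  91.72892406] ([-0.017, -0.014, 0.244], [0.0, -0.0002, 0.0002])
```

Call:
send_rows(offset=[[-0.01,-0.01,0.12],[-0.01,-0.01,0.24],[-0.01,-0.01,0.24],[-0.01,-0.01,0.24],[-0.01,-0.01,0.24]], delta_rot=[[0,0,0],[0,0,0],[0,0,0],[0,0,0],[0,0,0]])

```text
time: 28.95
tool_pos: [615.8, 18.0, 62.6]
tcp_rot: [-3.141, 0.001, -3.141]
contact_force: [1.5, -4.5, -3.3]
grip_width: 35.0
finger_force: 30.0
```

Call:
send_rows(offset=[[0,0,0],[0,0,0],[0,0,0],[0,0,0],[0,0,0],[0,0,0],[0,0,0]], delta_rot=[[0,0,0],[0,0,0],[0,0,0],[0,0,0],[0,0,0],[0,0,0],[0,0,0]], grip=0.6)

```text
time: 29.82
tool_pos: [615.5, 18.8, 62.9]
tcp_rot: [3.142, 0.0, -3.141]
contact_force: [0.4, -0.3, -0.7]
grip_width: 55.0
finger_force: 0.0
```

```bash
python3 gauge.py w8
```

```text
12 (array([622.3,  19.1,  12. ]), [0.76], np.float64(0.0)) (array([649.4,  49.1,  12. ]), [0.76], np.float64(0.0))
54 (array([605.8,  19.2,  54. ]), [0.48], np.float64(0.0)) (array([612.1,  12.1,  54. ]), [0.74], np.float64(0.0))
[(array([397., 362.]), 3988), (array([316., 343.]), 446), (array([316., 282.]), 3286)] (array([315.42788059, 271.77957045]), 4326.746561911888) (array([315.06734058, 303.24063063]), 6880.69370652549)
[615.46548723  18.79010831  62.90991137]
```

The third gives the same readings as the first (side fit at z ≈ 54), so it is tight and goes to the bin.

Call:
send_rows(offset=[[0,0,0.02],[0,0,0.02],[0,0,0.02],[0,0,0.02],[0,0,0.02],[0,0,0.02]], delta_rot=[[0,0,0],[0,0,0],[0,0,0],[0,0,0],[0,0,0],[0,0,0]], grip=0)

```text
time: 30.68
tool_pos: [615.4, 18.5, 60.5]
tcp_rot: [-3.141, -0.0, -3.141]
contact_force: [-0.5, -3.1, -1.5]
grip_width: 35.2
finger_force: 29.8
```

Call:
send_rows(offset=[[0,0,-0.3],[0,0,-0.55],[0,0,-0.55]], delta_rot=[[0,0,0],[0,0,0],[0,0,0]])

```text
time: 31.05
tool_pos: [617.0, 19.2, 128.9]
tcp_rot: [3.141, 0.005, -3.14]
contact_force: [0.1, -0.5, -1.3]
grip_width: 34.8
finger_force: 29.8
```

Call:
send_rows(offset=[[0.05,0.79,0],[0.05,0.79,0],[0.05,0.79,0]], delta_rot=[[0,0,0],[0,0,0],[0,0,0]])

```text
time: 31.42
tool_pos: [608.1, 116.3, 124.9]
tcp_rot: [3.141, -0.003, -3.137]
contact_force: [0.9, -0.9, -1.2]
grip_width: 34.9
finger_force: 29.8
```

Call:
send_rows(offset=[[0.05,0.79,0],[0.05,0.79,0],[0.05,0.79,0],[0.05,0.79,0.4],[0.05,0.79,0.88],[0.05,0.79,0.88],[0.05,0.79,0.88],[0.05,0.79,0.88]], delta_rot=[[0,0,0],[0,0,0],[0,0,0],[0,0,0],[0,0,0],[0,0,0],[0,0,0],[0,0,0]])

```text
time: 32.42
tool_pos: [604.8, 208.3, 23.5]
tcp_rot: [3.141, 0.004, -3.141]
contact_force: [1.3, -0.0, -0.0]
grip_width: 35.0
finger_force: 30.0
```

Call:
send_rows(offset=[[0,0,0],[0,0,0],[0,0,0],[0,0,0]], delta_rot=[[0,0,0],[0,0,0],[0,0,0],[0,0,0]], grip=0.5)

```text
time: 32.92
tool_pos: [603.3, 208.4, 21.0]
tcp_rot: [3.141, 0.0, -3.14]
contact_force: [0.1, -0.4, 0.2]
grip_width: 45.8
finger_force: 0.0
```

Call:
send_rows(offset=[[0,0,-0.4],[0,0,-1],[0,0,-1],[0,0,-1]], delta_rot=[[0,0,0],[0,0,0],[0,0,0],[0,0,0]])

```text
time: 33.42
tool_pos: [603.3, 208.4, 141.3]
tcp_rot: [3.141, 0.001, -3.141]
contact_force: [-0.4, -0.1, -1.2]
grip_width: 45.8
finger_force: 0.0
```

Call:
send_rows(offset=[[0.6,-0.95,0],[0.6,-0.95,0],[0.6,-0.95,0],[0.6,-0.95,0]], delta_rot=[[0,0,0],[0,0,0],[0,0,0],[0,0,0]], grip=0.6)

```text
time: 33.92
tool_pos: [530.9, 93.9, 139.8]
tcp_rot: [3.141, -0.002, 3.141]
contact_force: [-0.7, 0.3, 0.6]
grip_width: 54.9
finger_force: 0.0
```

```bash
python3 row.py
python3 - <<'E'
from h import *
im,c=optics.capture("scene"),cal("scene")
for d in finder.silhouettes("bush_a","scene"): b=np.array(d["box"]); u=(b[:2]+b[2:])/2; print("scene",u.round(),round(d["confidence"],2),onz(ray(u,c),20).round())
E
```

```text
tcp [531.6  94.6 140.1] 55.2
[179. 110.] (array([433.4, -11.1,   2. ]), [0.91], np.float64(0.0))
scene [428. 133.] 0.78 [479. 350.  20.]
scene [446. 196.] 0.69 [639. 260.  20.]
scene [294. 198.] 0.69 [435. -16.  20.]
scene [419. 198.] 0.57 [606. 208.  20.]
scene [359. 247.] 0.51 [620.  21.  20.]
scene [274. 289.] 0.5 [ 590. -181.   20.]
scene [324. 131.] 0.46 [322. 155.  20.]
scene [402. 110.] 0.44 [388. 350.  20.]
```

Call:
send_rows(offset=[[0.82,-0.89,0.28],[0.82,-0.89,0.28],[0.82,-0.89,0.28],[0.82,-0.89,0.28],[0.82,-0.89,0.28]], delta_rot=[[0,0,0],[0,0,0],[0,0,0],[0,0,0],[0,0,0]])

```text
time: 34.7
tool_pos: [434.5, -12.0, 107.6]
tcp_rot: [3.142, 0.001, -3.14]
contact_force: [0.3, -0.4, 0.0]
grip_width: 54.9
finger_force: 0.0
```

```bash
python3 row.py; python3 -c "
from h import *;print(plan([432.5,-12.7,8],np.pi))"
```

```text
tcp [434.5 -11.9 107.5] 54.9
[314. 240.] (array([431.6, -13.3,   2. ]), [0.95], np.float64(0.0))
([0.018, -0.007, 0.829], [0.0, 0.0002, 0.0004])
```

Call:
send_rows(offset=[[0.018,-0.01,0.45],[0.018,-0.01,0.83],[0.018,-0.01,0.83],[0.018,-0.01,0.83],[0.018,-0.01,0.83]], delta_rot=[[0,0,0],[0,0,0],[0,0,0],[0,0,0],[0,0,0]])

```text
time: 35.38
tool_pos: [432.5, -13.9, 9.4]
tcp_rot: [-3.141, 0.004, -3.14]
contact_force: [-0.3, -0.5, -0.6]
grip_width: 54.9
finger_force: 0.0
```

Call:
send_rows(offset=[[0,0,0],[0,0,0],[0,0,0],[0,0,0],[0,0,0],[0,0,0]], delta_rot=[[0,0,0],[0,0,0],[0,0,0],[0,0,0],[0,0,0],[0,0,0]], grip=0)

```text
time: 36.12
tool_pos: [431.3, -13.9, 8.3]
tcp_rot: [-3.141, 0.001, -3.141]
contact_force: [-1.0, -0.3, 7.6]
grip_width: 35.0
finger_force: 30.0
```

Call:
send_rows(offset=[[0,0,-0.45],[0,0,-0.9],[0,0,-0.9]], delta_rot=[[0,0,0],[0,0,0],[0,0,0]])

```text
time: 36.5
tool_pos: [433.3, -14.3, 119.0]
tcp_rot: [-3.14, 0.008, -3.141]
contact_force: [0.4, -0.4, -2.3]
grip_width: 34.9
finger_force: 30.0
```

Call:
send_rows(offset=[[-0.77,0.13,0],[-0.77,0.13,0],[-0.77,0.13,0]], delta_rot=[[0,0,0],[0,0,0],[0,0,0]])

```text
time: 36.88
tool_pos: [524.2, 2.2, 114.0]
tcp_rot: [3.141, -0.001, -3.14]
contact_force: [-0.1, 0.2, -2.2]
grip_width: 34.4
finger_force: 30.0
```

Call:
send_rows(offset=[[-0.76,0.13,0],[-0.76,0.13,0],[-0.76,0.13,0.2],[-0.76,0.13,0.2],[-0.76,0.13,0.2]], delta_rot=[[0,0,0],[0,0,0],[0,0,0],[0,0,0],[0,0,0]])

```text
time: 37.5
tool_pos: [613.7, 17.4, 91.7]
tcp_rot: [3.141, -0.001, -3.141]
contact_force: [0.4, -0.9, -1.9]
grip_width: 34.6
finger_force: 30.0
```

```bash
python3 -c "
from h import *;print(get_obs()['tool_pos'],plan([615.5,18.7,62.5],np.pi))"
```

```text
[613.72804214  17.39127302  91.69801167] ([-0.015, 0.011, 0.243], [0.0, -0.0002, 0.0001])
```

Call:
send_rows(offset=[[-0.01,0.011,0.12],[-0.01,0.011,0.24],[-0.01,0.011,0.24],[-0.01,0.011,0.24],[-0.01,0.011,0.24]], delta_rot=[[0,0,0],[0,0,0],[0,0,0],[0,0,0],[0,0,0]])

```text
time: 38.12
tool_pos: [616.0, 18.9, 63.3]
tcp_rot: [3.142, 0.001, -3.141]
contact_force: [0.6, 0.6, -1.2]
grip_width: 34.6
finger_force: 30.0
```

Call:
send_rows(offset=[[0,0,0],[0,0,0],[0,0,0],[0,0,0],[0,0,0],[0,0,0],[0,0,0]], delta_rot=[[0,0,0],[0,0,0],[0,0,0],[0,0,0],[0,0,0],[0,0,0],[0,0,0]], grip=0.6)

```text
time: 39.0
tool_pos: [615.7, 18.9, 62.9]
tcp_rot: [3.141, 0.0, -3.141]
contact_force: [0.0, -1.0, -0.4]
grip_width: 54.9
finger_force: 0.0
```

```bash
python3 gauge.py w9
```

```text
12 (array([615.2,  17.4,  12. ]), [0.92], np.float64(0.0)) (array([609.6,   5.2,  12. ]), [0.76], np.float64(0.0))
54 (array([600.3,  17.9,  54. ]), [0.58], np.float64(0.0)) (array([574.1, -29.7,  54. ]), [0.74], np.float64(0.0))
[(array([397., 362.]), 3985), (array([313., 270.]), 3974)] (array([315.19682945, 271.38727909]), 4328.325050120009) (array([314.77902312, 302.77739034]), 6886.154324422358)
[615.6936344   18.90562966  62.90210372]
```

The fourth is seated on the plate (fit at z = 12 consistent in both cameras), so it is good and goes to the drawer.

Call:
send_rows(offset=[[0,0,0.18],[0,0,0.36],[0,0,0.36],[0,0,0.36]], delta_rot=[[0,0,0],[0,0,0],[0,0,0],[0,0,0]])

```text
time: 39.6
tool_pos: [616.2, 18.9, 20.4]
tcp_rot: [-3.142, 0.001, -3.141]
contact_force: [-0.5, -1.0, 0.5]
grip_width: 54.9
finger_force: 0.0
```

Call:
send_rows(offset=[[0,0,0],[0,0,0],[0,0,0],[0,0,0],[0,0,0],[0,0,0]], delta_rot=[[0,0,0],[0,0,0],[0,0,0],[0,0,0],[0,0,0],[0,0,0]], grip=0)

```text
time: 40.35
tool_pos: [616.1, 18.7, 20.4]
tcp_rot: [-3.141, 0.001, -3.141]
contact_force: [-0.1, -1.3, 5.1]
grip_width: 35.0
finger_force: 30.0
```

Call:
send_rows(offset=[[0,0,-0.25],[0,0,-0.6],[0,0,-1],[0,0,-1],[0,0,-1]], delta_rot=[[0,0,0],[0,0,0],[0,0,0],[0,0,0],[0,0,0]])

```text
time: 40.98
tool_pos: [615.0, 19.1, 138.7]
tcp_rot: [3.141, -0.002, -3.141]
contact_force: [-0.4, 0.4, -2.4]
grip_width: 34.8
finger_force: 30.0
```

Call:
send_rows(offset=[[0.1,-0.9,-0.1],[0.1,-0.9,-0.1],[0.1,-0.9,-0.1]], delta_rot=[[0,0,0],[0,0,0],[0,0,0]])

```text
time: 41.35
tool_pos: [602.7, -92.2, 149.9]
tcp_rot: [3.141, -0.003, 3.138]
contact_force: [-0.7, 0.8, -1.5]
grip_width: 34.9
finger_force: 30.0
```

Call:
send_rows(offset=[[0.03,-0.9,0],[0.03,-0.9,0],[0.03,-0.9,0]], delta_rot=[[0,0,0],[0,0,0],[0,0,0]])

```text
time: 41.72
tool_pos: [599.4, -199.2, 149.5]
tcp_rot: [3.14, -0.003, 3.139]
contact_force: [-0.6, 0.5, -1.2]
grip_width: 34.7
finger_force: 30.0
```

Call:
send_rows(offset=[[0,-0.9,0],[0,-0.9,0],[0,-0.9,0],[0,-0.9,0]], delta_rot=[[0,0,0],[0,0,0],[0,0,0],[0,0,0]])

```text
time: 42.22
tool_pos: [600.4, -303.0, 150.3]
tcp_rot: [3.139, -0.002, -3.14]
contact_force: [0.2, 0.6, -1.7]
grip_width: 35.0
finger_force: 30.0
```

```bash
python3 -c "
from h import *;print(get_obs()['tool_pos'],get_obs()['grip_width'],plan([600,-305,36],np.pi))"; python3 look.py 10 cab_drawer0_handle drawer_floor
```

```text
[ 600.39018061 -302.97380075  150.32975298] 35.02400264325665 ([0.001, -0.019, 0.953], [0.0004, -0.0003, 0.0003])
cab_drawer0_handle [389. 120.] 0.94 [ 514.7 -253.2   57. ]
drawer_floor [386. 287.] 0.59 [ 648.7 -244.4   22. ]
```

Call:
send_rows(offset=[[0,-0.015,0.4],[0,-0.015,0.8],[0,-0.015,0.95],[0,-0.015,0.95],[0,-0.015,0.95]], delta_rot=[[0,0,0],[0,0,0],[0,0,0],[0,0,0],[0,0,0]])

```text
time: 43.0
tool_pos: [601.8, -307.4, 40.0]
tcp_rot: [-3.14, 0.003, -3.14]
contact_force: [0.3, -1.2, -1.1]
grip_width: 35.0
finger_force: 30.0
```

Call:
send_rows(offset=[[0,0,0],[0,0,0],[0,0,0],[0,0,0]], delta_rot=[[0,0,0],[0,0,0],[0,0,0],[0,0,0]], grip=0.5)

```text
time: 43.5
tool_pos: [600.5, -307.0, 37.9]
tcp_rot: [-3.142, 0.0, -3.141]
contact_force: [-0.2, -0.1, -0.5]
grip_width: 45.6
finger_force: 0.0
```

Call:
send_rows(offset=[[0,0,-0.4],[0,0,-1],[0,0,-1],[0,0,-1]], delta_rot=[[0,0,0],[0,0,0],[0,0,0],[0,0,0]])

```text
time: 44.0
tool_pos: [600.6, -307.0, 158.3]
tcp_rot: [-3.141, 0.001, -3.141]
contact_force: [0.8, 0.4, -1.0]
grip_width: 45.9
finger_force: 0.0
```

Call:
send_rows(offset=[[0.97,0.44,0],[0.97,0.44,0],[0.97,0.44,0],[0.97,0.44,0]], delta_rot=[[0,0,0],[0,0,0],[0,0,0],[0,0,0]], grip=0)

```text
time: 44.5
tool_pos: [484.1, -254.4, 157.0]
tcp_rot: [3.141, -0.0, -3.141]
contact_force: [-0.2, 0.0, -0.0]
grip_width: 10.7
finger_force: 0.0
```

Run:
```python
from h import *
im,c=optics.capture("scene"),cal("scene"); s=optics.capture("side")
for n in ("scene","side"):
  c=cal(n)
  for d in finder.silhouettes("bush_a",n): b=np.array(d["box"]); u=(b[:2]+b[2:])/2; print(n,u.round(),round(d["confidence"],2),onz(ray(u,c),25).round())
cv2.imwrite("pics/fin1.png",cv2.resize(np.hstack([im[80:380,180:500],s[130:430,160:480]]),None,fx=1.2,fy=1.2)[:,:,::-1])
print(get_obs()['tool_pos'])
```

```text
scene [326. 132.] 0.81 [332. 155.  25.]
scene [274. 290.] 0.76 [ 594. -183.   25.]
scene [420. 199.] 0.71 [610. 204.  25.]
scene [427. 129.] 0.67 [471. 353.  25.]
scene [360. 116.] 0.61 [342. 250.  25.]
scene [225. 326.] 0.58 [ 599. -306.   25.]
scene [402. 113.] 0.55 [399. 339.  25.]
scene [448. 195.] 0.52 [642. 260.  25.]
side [208. 201.] 0.71 [458. 337.  25.]
side [283. 199.] 0.69 [610. 202.  25.]
side [202. 263.] 0.6 [304. 144.  25.]
side [278. 188.] 0.53 [636. 251.  25.]
side [434. 292.] 0.51 [ 623. -301.   25.]
side [188. 242.] 0.47 [323. 232.  25.]
side [188. 215.] 0.45 [386. 325.  25.]
[ 485.06126586 -254.90542641  157.3645045 ]
```

Both tight bushings read inside the bin at (610,204) and (640,258), and both good ones inside the drawer at (594,-183) and (599,-306). Next: lower the closed fingers in front of the handle and push gently.

Call:
send_rows(offset=[[0,0.02,0.45],[0,0.02,0.9],[0,0.02,0.93],[0,0.02,0.93],[0,0.02,0.93]], delta_rot=[[0,0,0],[0,0,0],[0,0,0],[0,0,0],[0,0,0]])

```text
time: 45.32
tool_pos: [485.5, -252.9, 48.3]
tcp_rot: [-3.139, 0.004, -3.141]
contact_force: [-0.6, 1.3, 0.0]
grip_width: 0.6
finger_force: 0.0
```

Call:
send_rows(offset=[[-0.05,0,0],[-0.1,0,0],[-0.15,0,0],[-0.2,0.01,0],[-0.25,0.01,0],[-0.3,0.015,0],[-0.35,0.015,0],[-0.4,0.02,0]], delta_rot=[[0,0,0],[0,0,0],[0,0,0],[0,0,0],[0,0,0],[0,0,0],[0,0,0],[0,0,0]])

```text
time: 46.32
tool_pos: [532.4, -249.4, 46.1]
tcp_rot: [3.142, -0.0, -3.141]
contact_force: [-1.6, -1.2, 0.1]
grip_width: 0.3
finger_force: 0.6
```

Call:
send_rows(offset=[[-0.05,0,0],[-0.1,0,0],[-0.15,0,0],[-0.2,0.01,0],[-0.25,0.01,0],[-0.3,0.015,0],[-0.35,0.015,0],[-0.4,0.02,0]], delta_rot=[[0,0,0],[0,0,0],[0,0,0],[0,0,0],[0,0,0],[0,0,0],[0,0,0],[0,0,0]])

```text
time: 47.32
tool_pos: [580.4, -247.0, 46.1]
tcp_rot: [-3.141, 0.0, -3.141]
contact_force: [-0.4, -1.0, -0.3]
grip_width: 0.5
finger_force: 0.6
```

Run:
```python
from h import *
optics.capture("scene"); optics.capture("wrist"); print(get_obs()['tool_pos'])
for n in ("scene","wrist"):
  print(n,[(round(d["confidence"],2),onz(ray(d["uv"],cal(n)),57).round(1)) for d in finder.pinpoint("cab_drawer0_handle",n)],[onz(ray(d["uv"],cal(n)),22).round(1) for d in finder.pinpoint("drawer_floor",n)])
```

```text
[ 580.91327279 -246.89231896   46.19504285]
scene [(0.95, array([ 602.8, -250.5,   57. ]))] []
wrist [] [array([ 458.4, -124.5,   22. ])]
```

Call:
send_rows(offset=[[-0.03,0,0],[-0.06,0,0],[-0.09,0,0],[-0.12,0.005,0],[-0.15,0.005,0],[-0.18,0.01,0],[-0.21,0.01,0],[-0.24,0.012,0]], delta_rot=[[0,0,0],[0,0,0],[0,0,0],[0,0,0],[0,0,0],[0,0,0],[0,0,0],[0,0,0]])

```text
time: 48.62
tool_pos: [609.0, -245.6, 46.1]
tcp_rot: [-3.142, 0.0, -3.141]
contact_force: [-0.5, -1.0, -0.0]
grip_width: 0.1
finger_force: 0.6
```

Call:
send_rows(offset=[[-0.02,0,0],[-0.04,0,0],[-0.06,0,0],[-0.08,0.005,0]], delta_rot=[[0,0,0],[0,0,0],[0,0,0],[0,0,0]])

```text
time: 49.12
tool_pos: [610.9, -245.4, 45.9]
tcp_rot: [3.14, -0.017, -3.14]
contact_force: [-34.4, -5.0, 18.9]
grip_width: 0.7
finger_force: 17.8
```

The force rose at TCP x ≈ 611, so the drawer is at its stop. I'll back off and check.

Call:
send_rows(offset=[[0.2,0,0],[0.4,0,0],[0.6,0,0],[0.6,0,0]], delta_rot=[[0,0,0],[0,0,0],[0,0,0],[0,0,0]])

```text
time: 49.62
tool_pos: [545.7, -244.9, 46.4]
tcp_rot: [3.141, -0.0, 3.142]
contact_force: [0.5, 0.3, -0.3]
grip_width: 0.5
finger_force: 0.0
```

Call:
send_rows(offset=[[0.3,0.3,-0.5],[0.3,0.3,-1],[0.3,0.3,-1],[0.3,0.3,-1]], delta_rot=[[0,0,0],[0,0,0],[0,0,0],[0,0,0]])

```text
time: 50.12
tool_pos: [511.5, -209.1, 167.0]
tcp_rot: [-3.14, 0.003, -3.14]
contact_force: [-0.0, 1.2, -0.1]
grip_width: 0.3
finger_force: 0.0
```

Run:
```python
from h import *
im=optics.capture("scene"); s=optics.capture("side"); c=cal("scene")
print([(round(d["confidence"],2),onz(ray(d["uv"],c),57).round(1)) for d in finder.pinpoint("cab_drawer0_handle","scene")],get_obs()['tool_pos'])
cv2.imwrite("pics/fin2.png",cv2.resize(np.hstack([im[80:380,180:500],s[130:430,160:480]]),None,fx=1.25,fy=1.25,interpolation=cv2.INTER_CUBIC)[:,:,::-1])
```

```text
[(0.74, array([ 627.6, -251.7,   57. ]))] [ 510.03734944 -208.71352568  164.41556579]
```

View pics/fin2.png

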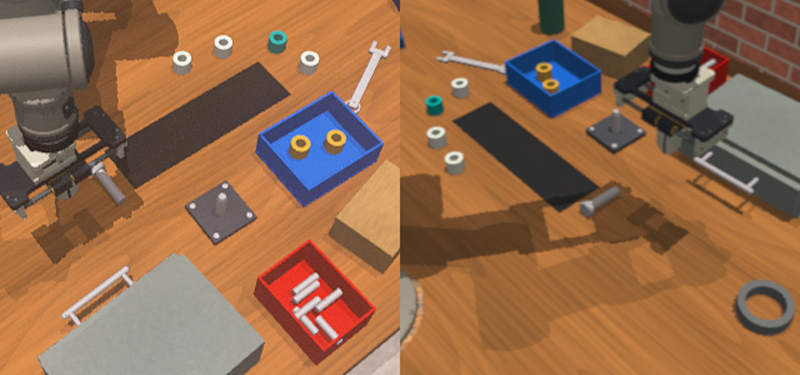

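Run:
```python
from h import *
c=cal("scene"); b=np.array([-3.1,2.4,0])
A,B=[onz(ray(u,c),95)+b for u in ((216,367),(328,287))]; print("cabinet top front edge",A.round(1),B.round(1))
e=(B-A)/np.linalg.norm(B-A); n=np.array([e[1],-e[0],0]); n*=np.sign(n[0])
for nm,p in (("handle start",np.array([515.5,-252,57])),("handle now",np.array([625.5,-246.5,57]))): print(nm,((A-p)@n).round(1), "expected shut: about 35+12..13-6.5=41")
```

```text
cabinet top front edge [ 681.3 -367.    95. ] [ 679.  -110.3   95. ]
handle start 164.8 expected shut: about 35+12..13-6.5=41
handle now 54.7 expected shut: about 35+12..13-6.5=41
```

Run:
```python
from h import *
im,c=optics.capture("wrist"),cal("wrist"); cv2.imwrite("pics/w11.png",im[:,:,::-1])
for y in (-200,-160,-290):
    xs=np.arange(600,720,4); P=proj(np.c_[xs,np.full(xs.size,y),np.full(xs.size,80)],c).round().astype(int)
    print(y,[(int(x),int(u),int(v),*(int(k) for k in im[v,u])) for x,(u,v) in zip(xs,P) if 0<=u<640 and 0<=v<480][::1])
print([(round(d["confidence"],2),onz(ray(d["uv"],c),57).round(1)) for d in finder.pinpoint("cab_drawer0_handle","wrist")])
```

```text
-200 [(600, 327, 359, 27, 29, 34), (604, 327, 363, 107, 90, 55), (608, 327, 368, 110, 91, 58), (612, 327, 372, 53, 47, 37), (616, 327, 376, 31, 31, 33), (620, 327, 380, 29, 25, 30), (624, 327, 384, 26, 28, 30), (628, 327, 388, 32, 31, 32), (632, 327, 392, 30, 32, 33), (636, 327, 395, 32, 30, 33), (640, 327, 399, 34, 33, 36), (644, 327, 403, 33, 36, 37), (648, 327, 406, 122, 119, 109), (652, 326, 410, 123, 121, 110), (656, 326, 413, 123, 119, 110), (660, 326, 417, 123, 119, 110), (664, 326, 420, 123, 117, 110), (668, 326, 424, 122, 116, 108), (672, 326, 427, 122, 118, 110), (676, 326, 430, 122, 119, 109), (680, 326, 433, 120, 117, 109), (684, 326, 436, 123, 119, 111), (688, 326, 440, 123, 118, 108), (692, 326, 443, 121, 117, 109), (696, 326, 445, 118, 115, 106), (700, 326, 448, 121, 118, 108), (704, 326, 451, 122, 118, 110), (708, 326, 454, 124, 122, 112), (712, 326, 457, 122, 116, 110), (716, 325, 460, 123, 118, 109)]
-160 [(600, 379, 358, 35, 36, 41), (604, 379, 362, 108, 88, 55), (608, 378, 366, 109, 91, 55), (612, 378, 371, 49, 43, 38), (616, 378, 375, 30, 33, 31), (620, 377, 379,
[... 996 characters left out ...]
 34), (632, 217, 388, 30, 31, 29), (636, 218, 392, 28, 31, 27), (640, 218, 396, 34, 33, 34), (644, 219, 399, 40, 40, 44), (648, 220, 403, 124, 120, 110), (652, 220, 406, 124, 120, 112), (656, 221, 410, 121, 116, 107), (660, 222, 413, 123, 118, 110), (664, 222, 417, 124, 118, 110), (668, 223, 420, 122, 119, 111), (672, 223, 423, 125, 120, 113), (676, 224, 427, 124, 119, 111), (680, 225, 430, 124, 120, 111), (684, 225, 433, 122, 118, 109), (688, 226, 436, 123, 119, 111), (692, 226, 439, 122, 116, 108), (696, 227, 442, 120, 116, 107), (700, 227, 445, 123, 118, 110), (704, 228, 448, 122, 117, 108), (708, 229, 450, 123, 120, 110), (712, 229, 453, 122, 116, 108), (716, 230, 456, 120, 116, 108)]
[]
```

Call:
send_rows(offset=[[0,0,-0.3],[-0.4,0,-0.47],[-0.79,0,-0.47],[-0.79,0,-0.47]], delta_rot=[[0,0,0],[0,0,0],[0,0,0],[0,0,0]])

```text
time: 50.88
tool_pos: [607.0, -208.5, 220.1]
tcp_rot: [3.14, -0.002, -3.139]
contact_force: [-0.9, -0.3, -0.9]
grip_width: 0.3
finger_force: 0.0
```

Call:
send_rows(offset=[[-0.79,0,0],[-0.79,0,0],[-0.79,0,0],[-0.79,0,0]], delta_rot=[[0,0,0],[0,0,0],[0,0,0],[0,0,0]])

```text
time: 51.38
tool_pos: [698.9, -209.0, 221.6]
tcp_rot: [3.141, -0.002, -3.141]
contact_force: [-1.3, -0.5, -1.2]
grip_width: 0.6
finger_force: 0.0
```

Run:
```python
from h import *
o=get_obs(); im,c=optics.capture("wrist"),cal("wrist"); cv2.imwrite("pics/w12.png",im[:,:,::-1]); print(o["tool_pos"])
for y in (-160,-225,-300):
    xs=np.arange(600,712,3); P=proj(np.c_[xs,np.full(xs.size,y),np.full(xs.size,80)],c).round().astype(int)
    print(y,P[0],P[-1],[(int(x),*(int(k) for k in im[v,u])) for x,(u,v) in zip(xs,P) if 0<=u<640 and 0<=v<480])
print([(round(d["confidence"],2),d["uv"],onz(ray(d["uv"],c),57).round(1)) for d in finder.pinpoint("cab_drawer0_handle","wrist")])
```

```text
[ 698.87865067 -208.97064649  221.60994649]
-160 [377 107] [374 241] [(600, 123, 88, 59), (603, 124, 87, 57), (606, 124, 86, 59), (609, 132, 93, 64), (612, 135, 95, 65), (615, 131, 93, 64), (618, 133, 95, 66), (621, 137, 96, 67), (624, 136, 97, 67), (627, 136, 96, 68), (630, 142, 101, 72), (633, 143, 100, 70), (636, 137, 99, 68), (639, 134, 96, 66), (642, 136, 96, 66), (645, 133, 93, 65), (648, 133, 93, 64), (651, 107, 76, 52), (654, 78, 79, 77), (657, 74, 76, 72), (660, 89, 89, 86), (663, 92, 93, 90), (666, 91, 92, 89), (669, 92, 91, 89), (672, 89, 89, 86), (675, 78, 81, 77), (678, 90, 91, 87), (681, 89, 93, 88), (684, 90, 93, 87), (687, 90, 91, 88), (690, 93, 94, 92), (693, 94, 95, 91), (696, 92, 95, 90), (699, 94, 94, 92), (702, 93, 94, 91), (705, 92, 93, 90), (708, 92, 93, 90), (711, 93, 94, 91)]
-225 [296 107] [297 241] [(600, 196, 146, 104), (603, 180, 131, 93), (606, 173, 124, 86), (609, 187, 136, 98), (612, 187, 139, 99), (615, 180, 133, 93), (618, 114, 80, 54), (621, 111, 78, 51), (624, 192, 185, 186), (627, 210, 204, 203), (630, 185, 178, 178), (633, 124, 87, 63), (636, 119
[... 687 characters left out ...]
, (624, 185, 136, 97), (627, 209, 201, 201), (630, 163, 158, 158), (633, 184, 177, 177), (636, 189, 140, 100), (639, 190, 139, 99), (642, 184, 135, 96), (645, 182, 134, 93), (648, 179, 130, 95), (651, 184, 135, 95), (654, 114, 81, 55), (657, 114, 79, 55), (660, 97, 78, 67), (663, 81, 82, 79), (666, 146, 148, 142), (669, 162, 163, 159), (672, 163, 165, 160), (675, 163, 165, 160), (678, 161, 162, 158), (681, 78, 80, 78), (684, 158, 159, 156), (687, 158, 160, 155), (690, 158, 160, 155), (693, 156, 157, 154), (696, 158, 159, 155), (699, 155, 157, 153), (702, 154, 156, 151), (705, 156, 158, 153), (708, 156, 159, 155), (711, 155, 157, 152)]
[(0.77, [271.9, 140.8], array([ 627.2, -247.2,   57. ]))]
```

The board's inner edge (x ≈ 677) meets the cabinet face with only the 15 mm step's dark line and no gap, so the drawer is fully shut. Handing in.

```bash
python3 -c "
from plant import ticket; print(ticket.close_job())"
```

```text
the job is handed in; nothing more can be done
None
```

I tried all four bushings in row order: the 1st and 3rd were tight and are in the blue bin, the 2nd and 4th were good and are in the drawer, which is pushed fully shut, and the job is handed in.

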